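# Hang a loaded module carrier level from its multi-hole bail

### The arm

A 6-joint arm with a two-finger parallel gripper is mounted at the origin on the work surface. World frame = base frame: x ahead of the robot, y to its left, z up, the work surface at z = 0. Lengths are in mm, angles in rad, forces in N, time in s.
With the tool pointing down it reaches from about 275 to 750 mm from the base axis. Payload 10.2 kg.
Tool frame: the origin (TCP) lies at the very end of the fingers, on their centre line; the grasp point (between the pads) lies 19 mm behind it; x points along the fingers, y is the direction in which the jaws open and shut, and the axes are right-handed (so a half turn about x gives the same grasp; the last joint's range is limited). The gripper opens to 85 mm and grips with 20 to 120 N. Pads are 22 mm wide; open, the fingers measure 114 mm over their backs; the gripper's body (76 mm by 85 mm) begins 54 mm behind the grasp point. The pads swing forward as they close: fully open they stand 13 mm farther back than shut.
Start: joints at [1.012, 0.313, 1.498, -0, 1.331, -0.223], TCP at [173.013, 495.679, 231.294] pointing down, gripper open.
Joint ranges: [-2.94, 2.94], [-0.97, 2.17], [0.19, 2.56], [-1.23, 4.37], [0.02, 3.11], [-2.88, 2.88]. Speed limits (rad/s): [2.39, 2.39, 3.01, 3.14, 3.14, 3.14].

### API

Orientations are given as a unit quaternion [w, x, y, z].
In Python, from rig import ctrl gives the robot as it stands. The module is installed in compiled form; this text tells all that it offers.
- The arm moves only by the tool move_arm, never from a script. Its argument "targets" is a list that holds one entry, the list of rows, each a list of 7 numbers: the opening, from 0 (shut) to 1 (fully open), then the shift along the tool's x, y, z each as a share of 150 mm, from -1 to 1, then the turn, a rotation vector about the tool's x, y, z each as a share of 60 degrees, from -1 to 1. A call has 1 to 5 rows; each row shifts and turns the commanded pose from where the row before left it, along the tool's axes as they then stand; what a row does not reach is not made up. A row lasts 1/10 s, in which the tool goes at most 50 mm and 8.59 degrees, less where a joint would pass 70% of its speed; a pose out of reach is approached as far as the arm can. A call with a number of a shift or a turn outside -1 to 1 is refused whole. A call with a gripper value outside its range is refused whole. The fingers move at their own pace and stop on an object; "force" is the grip in N (left out, the last holds). Time passes only in rows, so rows that do not move let the fingers close. It gives the time, the measured TCP pose, the force and the opening at its end, in the units of the state.
- ctrl.sense(): the state, without advancing time (a new reading comes with each control period).
- ctrl.capture(name): name is "scene" or "top" or "wrist"; returns the picture (480x640x3 uint8, red, green, blue); there is no depth.
- ctrl.calibration(name): a dict with "camera_matrix" (3x3 intrinsics, pixels), "extrinsics" (4x4, takes a point from world to camera coordinates); the wrist camera has in their place "tool_from_camera" (4x4, takes a point from camera to tool coordinates, whose origin is the TCP and whose axes are the tool frame's). Camera axes: x right, y down, z forward; pixel columns grow to the right and rows downward; lengths in mm; the calibration is good to about 2 mm. A picture is of the moment at which its call begins: read the wrist's pose just before it. calibration takes no time and is no camera call.
- ctrl.finish_job(): hands the job in, once; it reports no verdict.
Trained networks look in the newest picture that a camera, given by its name, has taken for a name from the list of things; names that differ only in an ending like _2 or _b are one class to them, and where a whole thing is asked for, a point or a joint stands for the part that bears it (a point fixed in the world has none). Each returns a list of dicts, best first, with "confidence" (0 to 1); they miss things now and then, are a little off and sometimes report something else, mostly with a low value. They report only what shows in the picture. A call takes as long as a camera call. They do not tell look-alikes from the thing itself.
- ctrl.recognise(label, camera): "point" ([row, column] in pixels, amid what is visible of it).
- ctrl.cut_out(label, camera): "pixels" (480x640 bool, what is visible of it) and "point" ([row, column] in pixels, amid what is visible of it).
The state is a dict: "time_s": time; "joints": joint angles; "dq": joint speeds; "tau": joint torques, N m; "eef_pos": TCP position; "ee_rot": TCP orientation; "force": force on the tool from outside, world axes, zero at the start; "wrist_torque": the same for the moment, N m; "grip_width": opening from 0.0 (shut) to 1.0 (fully open).
Only numpy, scipy, OpenCV 4.12 (cv2) and the standard library are available. Lean on these libraries where they do the work, as an engineer would, in place of code of your own. Each camera call takes 0.05 s, during which the arm holds its last target.

### The job

Take the hanger out of the rack by its blue grip, pass its hook through the hole of the module carrier's bail from which the loaded carrier will hang level, and lift the carrier with it, without the gripper touching the carrier or its modules. Then seat the hanger's crossbar fully back in both slots of the rack, so that the carrier hangs there free, level and still, with all three modules in it, and let go. Leave the other things on the table where they are.

Things in the scene. Friction and masses are not known exactly. Their poses are not given: they have to be found in the camera images.
- rack: Fixed aluminium rack on a grey base 10 mm thick (x -30 to +130 mm, y +/-100 mm). Origin on the table under the midpoint of its two slots; x from its open front (robot side) to its back, y along the line of slots. Two 18 mm columns at x = +115, y = +/-85 mm, with a beam between them, carry two arms (14 mm wide, underside 232 mm high) reaching forward at y = +/-85 mm to x = -26 mm.
- rack_seat (a point): Where the centre of the hanger's crossbar lies when seated: 250 mm above the table, midway between the slots; axes as the rack's. Each arm has a slot at x = 0, open at the top, 16 mm wide in x, floor at 244 mm; orange lips widen it to 35 mm or more at its mouth, 270 mm high. Between and before the arms it is open, so a hanger's hook with its load can enter from the front.
- hanger: Loose hanger, 150 g. Origin at the centre of its square steel crossbar (12 x 12 mm, 200 mm along y). It starts seated in the rack's slots, x axes of both alike. A blue grip block, 28 mm (x) by 36 mm (y), stands on the middle of the bar, 6 to 52 mm above the origin. Below the bar a hook of 7 mm round dark steel lies in the x-z plane, open towards +x.
- hanger_bar (a point): Centre of the hanger's crossbar (the hanger's origin).
- hanger_grip (a point): Middle of the hanger's blue grip block, 32 mm above the crossbar's centre.
- hook_valley (a point): Centre line of the hook at its lowest point (x = 0, z = -99 mm from the hanger's origin). From the bar the hook's centre line runs back to x = -24 mm, straight down from z = -22 to -93 mm, slopes forward to this point, and rises again to the tip.
- hook_tip (a point): End of the hook's centre line: 26 mm in front (+x) of the valley and 6 mm higher (z = -93 mm from the hanger's origin).
- carrier: Loose module carrier standing on the table, 220 g empty and then balanced about its middle, about 760 g loaded. Origin at the centre of its underside; y along it, x across it, away from the robot. Grey tray 56 (x) by 178 (y) by 28 mm high, three pockets centred at y = -58, 0, +58 mm, floor 4 mm thick. An upright drilled aluminium bail plate stands over it lengthwise.
- bail_mid (a point): Centre of the bail's middle hole, 101 mm above the carrier's underside. The bail plate is 5 mm thick (x), 178 mm long (y), 80 to 122 mm above the underside, on a post at each end. Five round through holes, 22 mm wide, at y = -56, -28, 0, +28, +56 mm, axes along x. It hangs level only from the hole over the loaded carrier's centre of mass; the next hole tilts it by some 20 degrees.
- transformer: Heavy module, dark steel core with copper winding, 44 x 50 x 58 mm high, about 420 g (+/-8 %). Origin at the centre of its underside. It sits loosely in one of the carrier's three pockets; which one varies.
- cover_green: Empty white plastic module housing with green toggles, 44 x 50 x 58 mm, about 60 g, origin at the centre of its underside, in another pocket.
- cover_blue: As cover_green, with blue toggles, in the remaining pocket.
- breaker: Bystander: spare grey breaker with blue toggle, 70 x 36 x 49 mm, on the table; origin at the centre of its underside.
- connector: Bystander: black plug connector standing on end, 24 mm thick, 55 mm high; origin at the centre of its underside.
- multimeter: Bystander: yellow multimeter lying flat, 160 x 80 x 42 mm; origin at the centre of its underside.
- screwdriver: Bystander: screwdriver lying on the table, 190 mm long.
- mug: Bystander: white mug, 80 mm wide, 90 mm high; origin at the centre of its underside.
Things that resemble listed ones, but are neither listed nor needed, are in the scene too. What is shaped like the transformer but pink is not meant. Leave any green look-alike of the hanger alone.

How it is judged:
By the outcome, as a careful person would: the job done as asked, in the order asked, and still so for the second after the job is handed in, with the robot touching nothing.
It also fails if it takes over 66 s, if anything falls off the work surface, if the arm or the gripper's body presses on something with over 40 N, if the wrist force passes 120 N, or if a joint passes its speed limit or range.

## Working session

There is one attempt and no reset: what is moved stays moved. The work goes in short steps, Python scripts to look and compute and a tool call to move; the robot and the scene stay as the last step left them, time stands still between calls to the robot, and variables do not carry over. Pictures are saved under pics/ and viewed, and the job is handed in when it is done.

Besides the shell and the picture viewer there is one more tool, called after "Emit:" by a JSON object that holds its "api" and its "payload", one argument or row to a line. move_arm: Moves the arm, as the interface text tells. Shift numbers are shares of 150 mm and turn numbers shares of 60 degrees, none past 1 either way. Its arguments: {"type":"object","properties":{"targets":{"type":"array","items":{"type":"array","items":{"type":"array","items":{"type":"number","minimum":-1,"maximum":1}}}},"force":{"type":"number"}},"required":["targets"]}

```bash
ls; mkdir -p pics; cat > h.py <<'E'
import numpy as np,cv2
from rig import ctrl
def save(n,im): cv2.imwrite('pics/'+n,cv2.cvtColor(im,cv2.COLOR_RGB2BGR))
E
python3 - <<'E'
from h import *
for c in ['scene','top']:
    im=ctrl.capture(c); save(c+'0.png',im); np.save(c+'0.npy',im)
    k=ctrl.calibration(c); print(np.round(k['camera_matrix'],1).tolist(),np.round(k['extrinsics'],3).tolist())
print(np.round(ctrl.calibration('wrist')['tool_from_camera'],3).tolist())
s=ctrl.sense(); print(s)
E
```

```text
pics
[[529.6, 0.0, 311.7], [0.0, 529.6, 238.2], [0.0, 0.0, 1.0]] [[0.585, 0.811, 0.009, -271.301], [0.611, -0.434, -0.662, -141.422], [-0.533, 0.393, -0.749, 1567.507], [0.0, 0.0, 0.0, 1.0]]
[[601.5, 0.0, 325.1], [0.0, 601.5, 236.1], [0.0, 0.0, 1.0]] [[-0.016, -1.0, 0.003, 6.445], [-0.977, 0.015, -0.212, 484.673], [0.212, -0.006, -0.977, 1407.85], [0.0, 0.0, 0.0, 1.0]]
[[-0.001, -0.262, 0.965, -143.294], [1.0, -0.0, 0.001, 0.587], [-0.0, 0.965, 0.262, -65.0], [0.0, 0.0, 0.0, 1.0]]
{'time_s': 0.1, 'joints': array([ 1.01160624e+00,  3.13390912e-01,  1.49833075e+00,  1.41769939e-05,
        1.33099768e+00, -2.23384001e-01]), 'dq': array([ 0.00175788, -0.00222618, -0.00304253,  0.00113061, -0.00122414,
        0.00102343]), 'tau': array([ 4.87782148e-03, -4.12898362e+01, -2.60139388e+01, -9.05873981e-05,
        3.04815570e-03, -4.60553076e-05]), 'eef_pos': array([172.88548608, 495.48736049, 230.80533654]), 'ee_rot': array([ 0.69700627,  0.1178031 ,  0.69731911, -0.11853587]), 'force': array([-0.2505647 , -0.63732291,  0.15629492]), 'wrist_torque': array([-0.01981693, -0.06691021, -0.0234522 ]), 'grip_width': 1.003140062478301}
```

View pics/scene0.png

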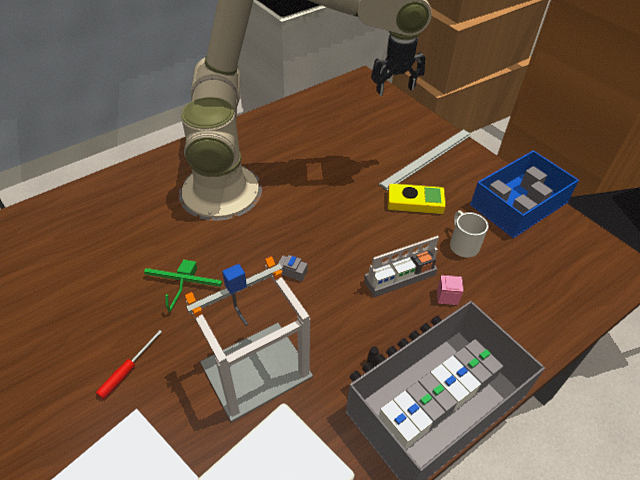

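View pics/top0.png

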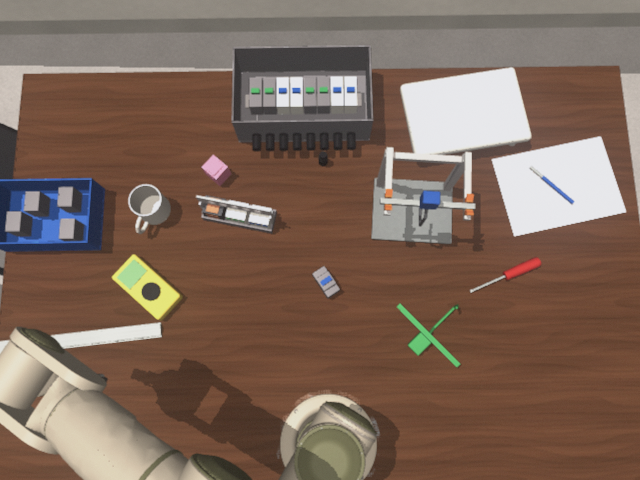

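```bash
python3 - <<'E'
from h import *
s=np.load('scene0.npy');t=np.load('top0.npy')
def crop(im,r,f,n): 
    x0,y0,x1,y1=r; save(n,cv2.resize(im[y0:y1,x0:x1],None,fx=f,fy=f,interpolation=cv2.INTER_CUBIC))
crop(s,(355,225,455,305),8,'c_s.png')
crop(t,(190,185,290,245),8,'c_t.png')
crop(s,(175,245,325,425),3.3,'r_s.png')
crop(t,(365,140,485,250),5,'r_t.png')
E
```

```text
(no output)
```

View pics/c_s.png

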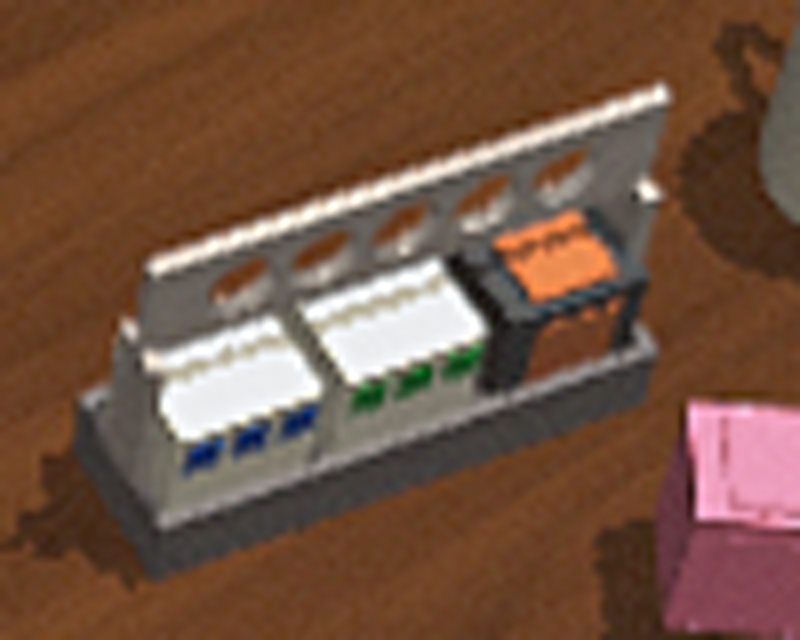

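View pics/c_t.png

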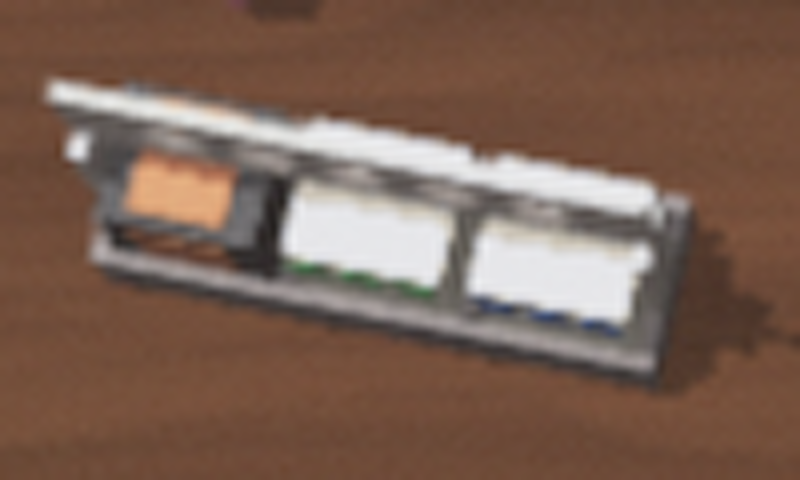

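View pics/r_s.png

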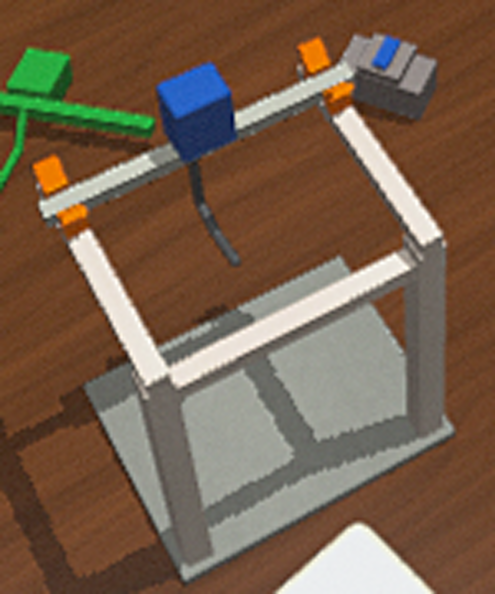

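View pics/r_t.png

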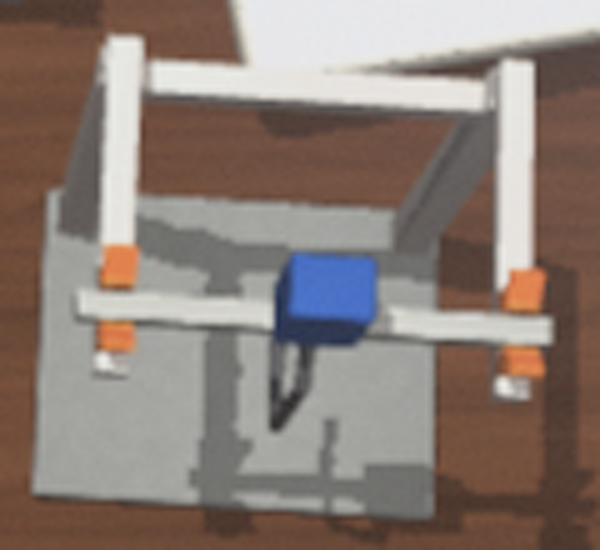

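```bash
cat > fit.py <<'E'
from h import *
from scipy.optimize import least_squares
K={c:ctrl.calibration(c) for c in ['scene','top']}
def proj(c,P):
    P=np.atleast_2d(P);E=K[c]['extrinsics'];q=P@E[:3,:3].T+E[:3,3];q=q@K[c]['camera_matrix'].T
    return q[:,:2]/q[:,2:]
def pose(p,P):
    c,s=np.cos(p[2]),np.sin(p[2]);P=np.atleast_2d(P).astype(float)
    return np.c_[p[0]+c*P[:,0]-s*P[:,1],p[1]+s*P[:,0]+c*P[:,1],P[:,2]]
def fit(obs,p0):
    def res(p):
        r=[]
        for c,px,P in obs: r.append(proj(c,pose(p,P))[0]-px)
        return np.array(r).ravel()
    s=least_squares(res,p0,loss='soft_l1');
    print(np.round(s.x,3),'deg',np.degrees(s.x[2]).round(2))
    for o,r in zip(obs,s.fun.reshape(-1,2)): print(o[0],o[2],np.round(r,1))
    return s.x
S=lambda f,ox,oy:(lambda u,v:np.array([ox+(u+.5)/f-.5,oy+(v+.5)/f-.5]))
E
python3 - <<'E'
from fit import *
a=S(8,355,225);b=S(8,190,185)
obs=[('scene',a(152,268),(0,-89,122)),('scene',a(665,92),(0,89,122))]
for y,u,v in zip((-56,-28,0,28,56),(242,325,402,485,563),(283,255,232,205,178)): obs.append(('scene',a(u,v),(0,y,101)))
obs+=[('scene',a(155,578),(28,-89,0)),('scene',a(160,522),(28,-89,28)),('scene',a(655,350),(28,89,28)),('scene',a(655,395),(28,89,0))]
obs+=[('top',b(47,92),(0,89,122)),('top',b(95,262),(-28,89,28)),('top',b(655,368),(-28,-89,28)),('top',b(690,200),(28,-89,28))]
pc=fit(obs,[350,150,0])
a=S(3.3,175,245);b=S(5,365,140)
obs=[('scene',a(453,428),(130,100,10)),('scene',a(185,570),(130,-100,10)),('scene',a(85,385),(-30,-100,10)),('scene',a(340,260),(-30,100,10)),
('top',b(33,495),(-30,100,10)),('top',b(433,518),(-30,-100,10)),('top',b(50,190),(130,100,10)),
('top',b(78,303),(0,100,256)),('top',b(552,330),(0,-100,256)),('scene',a(42,207),(0,-100,256)),('scene',a(352,70),(0,100,256))]
pr=fit(obs,[350,-150,0])
np.save('pc.npy',pc);np.save('pr.npy',pr)
s=ctrl.sense();print(s['eef_pos'],s['ee_rot'])
E
```

```text
[551.142 214.022  56.335] deg 3227.76
scene (0, -89, 122) [-0.3  0.5]
scene (0, 89, 122) [0.2 0.3]
scene (0, -56, 101) [-0.2  0. ]
scene (0, -28, 101) [-0.3 -0. ]
scene (0, 0, 101) [ 0.1 -0.7]
scene (0, 28, 101) [-0.2 -0.8]
scene (0, 56, 101) [-0.1 -0.8]
scene (28, -89, 0) [-0.1  0.9]
scene (28, -89, 28) [0.4 1.3]
scene (28, 89, 28) [0.5 0.2]
scene (28, 89, 0) [-1.5  1.3]
top (0, 89, 122) [0.1 0. ]
top (-28, 89, 28) [-0.8 -0.1]
top (-28, -89, 28) [-0.7  0.4]
top (28, -89, 28) [-0.3 -0.1]
[ 5.07771e+02 -2.16705e+02 -8.00000e-02] deg -4.59
scene (130, 100, 10) [1.3 0.8]
scene (130, -100, 10) [-0.1  3.5]
scene (-30, -100, 10) [-0.7 -0.3]
scene (-30, 100, 10) [ 0.4 -1.5]
top (-30, 100, 10) [-0.7 -0.1]
top (-30, -100, 10) [-0.6  0.4]
top (130, 100, 10) [-1.1 -0.2]
top (0, 100, 256) [-0.1  0.1]
top (0, -100, 256) [0.  0.7]
scene (0, -100, 256) [-0.9  1.5]
scene (0, 100, 256) [-0.7 -0.1]
[172.88548608 495.48736049 230.80533654] [ 0.69700627  0.1178031   0.69731911 -0.11853587]
```

```bash
cat > go.py <<'E'
from fit import *
from scipy.spatial.transform import Rotation as Ro
def go(pos,yaw_deg,n=1,cur=None):
    s=ctrl.sense();q=s['ee_rot'];R=Ro.from_quat([q[1],q[2],q[3],q[0]])
    y=np.radians(yaw_deg);Rt=Ro.from_matrix(np.array([[0,-np.sin(y),np.cos(y)],[0,np.cos(y),np.sin(y)],[-1,0,0]]))
    print('t',s['time_s'],'pos',s['eef_pos'].round(1),'yaw',np.degrees(np.arctan2(R.as_matrix()[1,2],R.as_matrix()[0,2])).round(2),'F',s['force'].round(1),'grip',round(s['grip_width'],3))
    d=np.array(pos)-s['eef_pos']
    print('turn/row',np.round(np.degrees((R.inv()*Rt).as_rotvec())/60/n,4),' shift after turn/row',np.round(Rt.inv().apply(d)/150/n,4),' before',np.round(R.inv().apply(d)/150/n,4))
E
python3 - <<'E'
from go import *
go((507.8,-216.7,360),-4.6,2); go((507.8,-216.7,360),-4.6,20)
E
```

```text
t 0.1 pos [172.9 495.5 230.8] yaw -19.24 F [-0.3 -0.6  0.2] grip 1.003
turn/row [-0.122  -0.0002  0.0005]  shift after turn/row [-0.4306 -2.2768  1.3032]  before [-0.4291 -1.8739  1.8362]
t 0.1 pos [172.9 495.5 230.8] yaw -19.24 F [-0.3 -0.6  0.2] grip 1.003
turn/row [-0.0122 -0.      0.0001]  shift after turn/row [-0.0431 -0.2277  0.1303]  before [-0.0429 -0.1874  0.1836]
```

Emit:
{"api": "move_arm", "payload": {
  "targets": [
    [[1,-0.22,0,0,0,0,0],[1,-0.22,0,0,0,0,0],[1,-0.22,0,0,0,0,0],[1,-0.2,0,0,-0.12,0,0],[1,0,0,0,-0.124,0,0]]
  ]
}}

```text
time_s: 0.6
eef_pos: [173.4, 496.3, 364.1]
ee_rot: [0.708, 0.029, 0.705, -0.025]
force: [-0.3, -0.7, 0.3]
grip_width: 1.0
```

Emit:
{"api": "move_arm", "payload": {
  "targets": [
    [[1,0,-0.228,0.13,0,0,0],[1,0,-0.228,0.13,0,0,0],[1,0,-0.228,0.13,0,0,0],[1,0,-0.228,0.13,0,0,0],[1,0,-0.228,0.13,0,0,0]]
  ]
}}

```text
time_s: 1.1
eef_pos: [256.7, 315.9, 360.0]
ee_rot: [0.706, 0.028, 0.707, -0.028]
force: [0.9, 1.0, 0.8]
grip_width: 1.002
```

Emit:
{"api": "move_arm", "payload": {
  "targets": [
    [[1,0,-0.228,0.13,0,0,0],[1,0,-0.228,0.13,0,0,0],[1,0,-0.228,0.13,0,0,0],[1,0,-0.228,0.13,0,0,0],[1,0,-0.228,0.13,0,0,0]]
  ]
}}

```text
time_s: 1.6
eef_pos: [340.2, 137.6, 360.2]
ee_rot: [0.706, 0.028, 0.707, -0.028]
force: [0.3, -0.2, -0.4]
grip_width: 0.999
```

Emit:
{"api": "move_arm", "payload": {
  "targets": [
    [[1,0,-0.228,0.13,0,0,0],[1,0,-0.228,0.13,0,0,0],[1,0,-0.228,0.13,0,0,0],[1,0,-0.228,0.13,0,0,0],[1,0,0,0,0,0,0]]
  ]
}}

```text
time_s: 2.1
eef_pos: [407.7, -6.6, 359.3]
ee_rot: [0.706, 0.03, 0.707, -0.03]
force: [-0.8, 0.9, -0.4]
grip_width: 1.003
```

```bash
python3 - <<'E'
from go import *
go((507.8,-216.7,360),-4.6,1)
im=ctrl.capture('wrist'); save('w1.png',im); print(ctrl.calibration('wrist')['camera_matrix'])
im=ctrl.capture('scene');save('s1.png',im);np.save('s1.npy',im);im=ctrl.capture('top');save('t1.png',im);np.save('t1.npy',im)
E
```

```text
t 2.1 pos [407.7  -6.6 359.3] yaw -4.86 F [-0.8  0.9 -0.4] grip 1.003
turn/row [-0.0043 -0.0019  0.0003]  shift after turn/row [-0.0046 -1.3424  0.7773]  before [-0.0058 -1.3389  0.7833]
[[334.13242401   0.         329.10832288]
 [  0.         334.13242401 237.06987187]
 [  0.           0.           1.        ]]
```

View pics/w1.png

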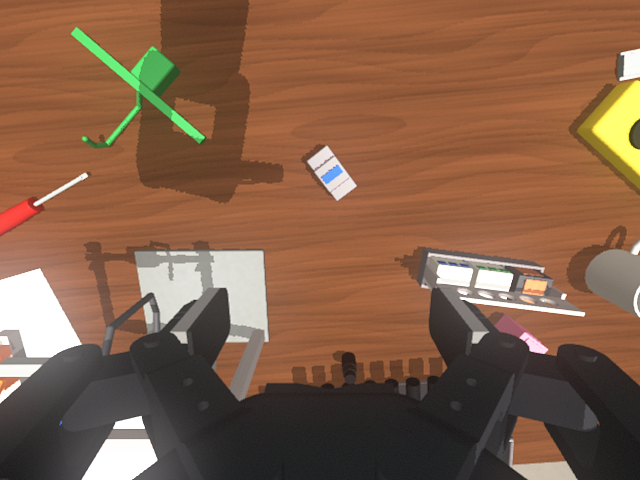

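Emit:
{"api": "move_arm", "payload": {
  "targets": [
    [[1,0,-0.224,0.13,0,0,0],[1,0,-0.224,0.13,0,0,0],[1,0,-0.224,0.13,0,0,0],[1,0,-0.224,0.13,-0.004,0,0],[1,0,-0.224,0.13,0,0,0]]
  ]
}}

```text
time_s: 2.75
eef_pos: [491.2, -178.6, 360.6]
ee_rot: [0.707, 0.026, 0.706, -0.026]
force: [0.0, -0.0, -0.2]
grip_width: 0.998
```

Emit:
{"api": "move_arm", "payload": {
  "targets": [
    [[1,0,-0.2,0.125,0,0,0],[1,0,0,0,0,0,0]]
  ]
}}

```text
time_s: 2.95
eef_pos: [508.0, -211.6, 358.9]
ee_rot: [0.706, 0.028, 0.707, -0.027]
force: [-0.4, 0.9, 0.2]
grip_width: 0.999
```

```bash
python3 - <<'E'
from go import *
go((507.8,-216.7,264),-4.6,1)
im=ctrl.capture('wrist'); save('w2.png',im)
im=ctrl.capture('scene');np.save('s1.npy',im);
save('s2.png',cv2.resize(im[180:440,150:350],None,fx=3,fy=3))
E
```

```text
t 2.95 pos [ 508.  -211.6  358.9] yaw -4.42 F [-0.4  0.9  0.2] grip 0.999
turn/row [ 0.0031 -0.0017 -0.0006]  shift after turn/row [ 0.6323 -0.0341  0.0015]  before [ 0.6323 -0.0345  0.0025]
```

View pics/w2.png

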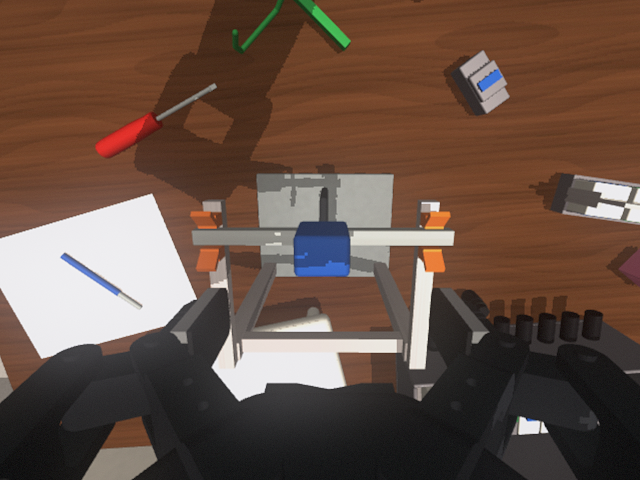

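View pics/s2.png

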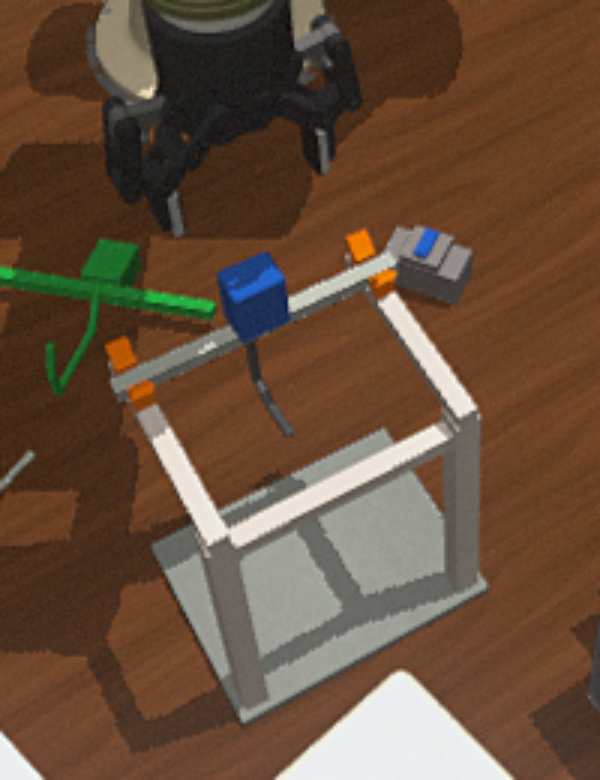

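```bash
cat >> go.py <<'E'
def wproj(P,s=None):
    s=s or ctrl.sense();q=s['ee_rot'];R=Ro.from_quat([q[1],q[2],q[3],q[0]]).as_matrix()
    k=ctrl.calibration('wrist');T=k['tool_from_camera']
    p=(np.atleast_2d(P)-s['eef_pos'])@R; p=(p-T[:3,3])@T[:3,:3]; p=p@k['camera_matrix'].T
    return p[:,:2]/p[:,2:]
E
python3 - <<'E'
from go import *
pr=np.load('pr.npy')
print(wproj(pose(pr,[(0,100,250),(0,-100,250),(-14,-18,302),(-14,18,302),(14,-18,302),(14,18,302),(-30,100,10),(-30,-100,10)])).round(1))
im=cv2.imread('pics/w2.png');cv2.imwrite('pics/w2c.png',cv2.resize(im[160:320,180:470],None,fx=2.7,fy=2.7,interpolation=cv2.INTER_CUBIC))
E
```

```text
[[446.2 234.4]
 [190.9 233.3]
 [287.3 233. ]
 [345.1 233.3]
 [288.5 275.1]
 [344.3 275.3]
 [392.2 172.6]
 [254.6 171.9]]
```

View pics/w2c.png

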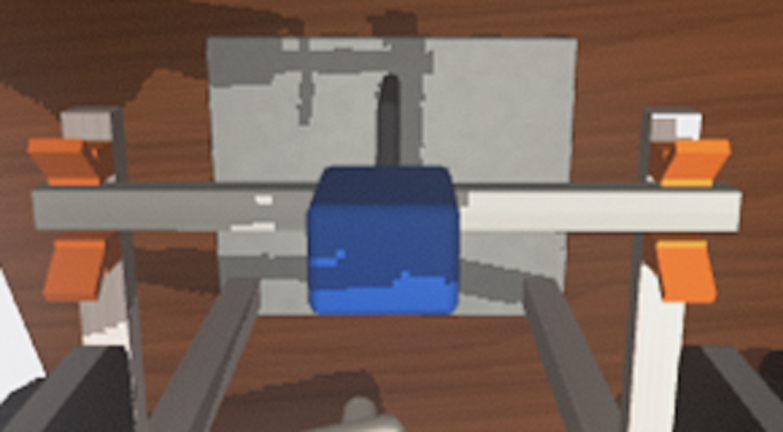

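Emit:
{"api": "move_arm", "payload": {
  "targets": [
    [[1,0.15,-0.013,0.005,0,0,0],[1,0.15,0,0,0,0,0],[1,0.15,0,0,0,0,0],[1,0.12,0,0,0,0,0],[1,0.06,0,0,0,0,0]]
  ]
}}

```text
time_s: 3.55
eef_pos: [507.2, -210.1, 265.1]
ee_rot: [0.706, 0.026, 0.707, -0.026]
force: [-0.2, 0.4, 0.4]
grip_width: 1.004
```

Emit:
{"api": "move_arm", "payload": {
  "force": 40,
  "targets": [
    [[0.3,0,0,0,0,0,0],[0.3,0,0,0,0,0,0],[0.3,0,0,0,0,0,0],[0.3,0,0,0,0,0,0],[0.3,0,0,0,0,0,0]]
  ]
}}

```text
time_s: 4.05
eef_pos: [507.9, -212.2, 267.0]
ee_rot: [0.707, 0.027, 0.706, -0.027]
force: [-0.4, 2.0, 6.0]
grip_width: 0.417
```

```bash
python3 - <<'E'
from go import *
go((508,-213.7,264),-4.6,1)
im=ctrl.capture('wrist'); save('w3.png',im)
im=ctrl.capture('scene');np.save('s1.npy',im);
save('s3.png',cv2.resize(im[200:330,150:330],None,fx=4,fy=4))
E
```

```text
t 4.05 pos [ 507.9 -212.2  267. ] yaw -4.36 F [-0.4  2.   6. ] grip 0.417
turn/row [0.004  0.0018 0.0009]  shift after turn/row [ 0.0199 -0.0102  0.0013]  before [ 0.0199 -0.0102  0.0013]
```

View pics/s3.png

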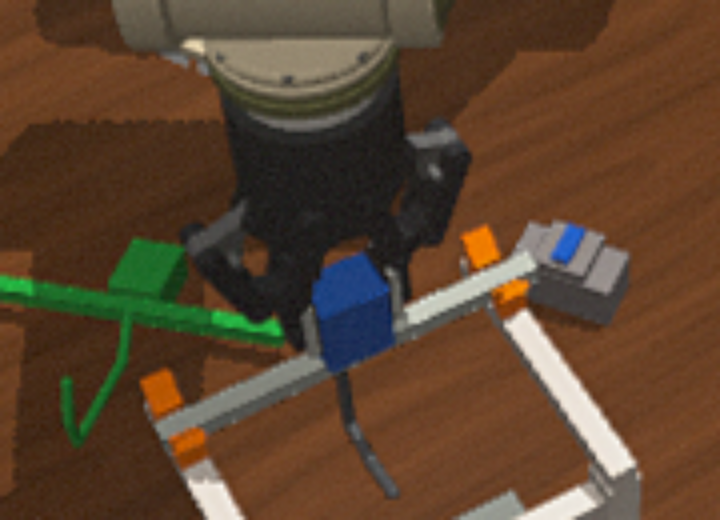

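Emit:
{"api": "move_arm", "payload": {
  "force": 120,
  "targets": [
    [[0.2,0,0,0,0,0,0],[0.2,0,0,0,0,0,0],[0.2,0,0,0,0,0,0]]
  ]
}}

```text
time_s: 4.45
eef_pos: [508.0, -212.2, 267.3]
ee_rot: [0.707, 0.026, 0.706, -0.027]
force: [-0.9, 0.6, 7.2]
grip_width: 0.407
```

```bash
python3 - <<'E'
from go import *
for i in range(3):
    go((508,-213.7,264),-4.6,1); ctrl.capture('wrist')
im=ctrl.capture('wrist'); save('w3.png',im)
E
```

```text
t 4.45 pos [ 508.  -212.2  267.3] yaw -4.36 F [-0.9  0.6  7.2] grip 0.407
turn/row [0.004  0.0024 0.0012]  shift after turn/row [ 0.0218 -0.0099  0.0007]  before [ 0.0219 -0.0099  0.0006]
t 4.5 pos [ 508.  -212.2  267.3] yaw -4.36 F [-0.3  0.1  6.5] grip 0.41
turn/row [0.004  0.0023 0.0011]  shift after turn/row [ 0.0217 -0.01    0.0007]  before [ 0.0217 -0.0099  0.0006]
t 4.55 pos [ 508.  -212.2  267.2] yaw -4.36 F [-0.4 -0.   6.5] grip 0.404
turn/row [0.004  0.0023 0.0011]  shift after turn/row [ 0.0216 -0.0099  0.0008]  before [ 0.0216 -0.0099  0.0007]
```

View pics/w3.png

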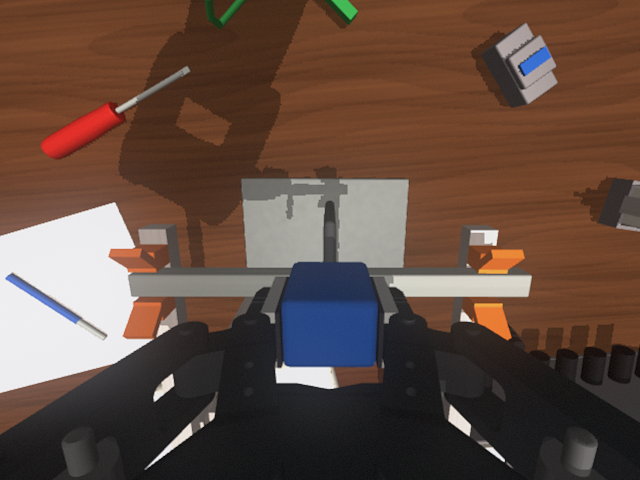

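Emit:
{"api": "move_arm", "payload": {
  "targets": [
    [[0.2,-0.06,0,0,0,0,0],[0.2,-0.08,0,0,0,0,0],[0.2,-0.1,0,0,0,0,0],[0.2,-0.08,0,0,0,0,0],[0.2,0,0,0,0,0,0]]
  ]
}}

```text
time_s: 5.15
eef_pos: [508.0, -212.3, 315.8]
ee_rot: [0.708, 0.026, 0.706, -0.028]
force: [-0.2, -0.9, -0.9]
grip_width: 0.402
```

```bash
python3 - <<'E'
from go import *
go((408,-205,312),-12.24,1)
im=ctrl.capture('scene');np.save('s1.npy',im);
save('s4.png',cv2.resize(im[200:330,150:330],None,fx=4,fy=4))
E
```

```text
t 5.15 pos [ 508.  -212.3  315.8] yaw -4.36 F [-0.2 -0.9 -0.9] grip 0.402
turn/row [0.1313 0.0029 0.0014]  shift after turn/row [ 0.0252 -0.0938 -0.6621]  before [ 0.0233 -0.0021 -0.6688]
```

View pics/s4.png

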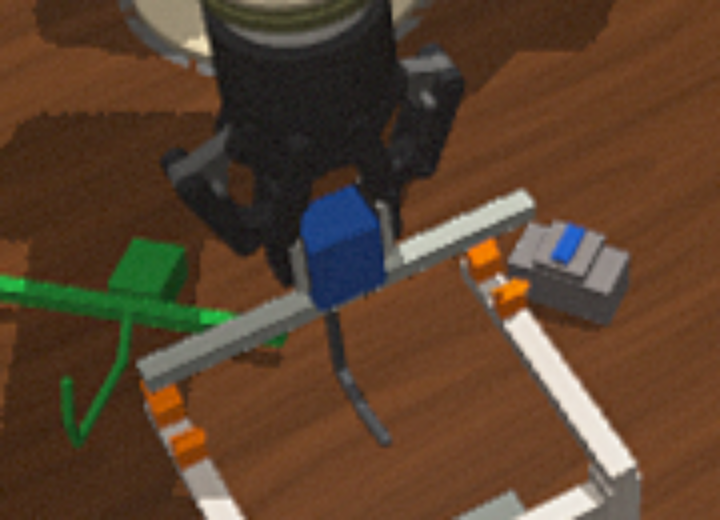

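Emit:
{"api": "move_arm", "payload": {
  "targets": [
    [[0.2,0,0,-0.12,0,0,0],[0.2,0,0,-0.2,0,0,0],[0.2,0,0,-0.2,0,0,0],[0.2,0,0,-0.15,0.065,0,0],[0.2,0,0,0,0.066,0,0]]
  ]
}}

```text
time_s: 5.7
eef_pos: [405.5, -204.0, 313.6]
ee_rot: [0.703, 0.077, 0.703, -0.077]
force: [0.5, -0.0, -1.5]
grip_width: 0.408
```

```bash
python3 - <<'E'
from go import *
pc=np.load('pc.npy');print(pose(pc,[(0,28,101),(-65,28,101)]))
go((493.5,255.2,316),-12.24,12)
E
```

```text
[[557.07752957 241.3860261  101.        ]
 [493.55499181 255.16598245 101.        ]]
t 5.7 pos [ 405.5 -204.   313.6] yaw -12.44 F [ 0.5 -0.  -1.5] grip 0.408
turn/row [-0.0003 -0.0001 -0.    ]  shift after turn/row [-0.0013  0.2597 -0.0063]  before [-0.0013  0.2596 -0.0072]
```

Emit:
{"api": "move_arm", "payload": {
  "targets": [
    [[0.2,0,0.15,0,0,0,0],[0.2,0,0.22,-0.006,0,0,0],[0.2,0,0.22,-0.006,0,0,0],[0.2,0,0.22,-0.006,0,0,0],[0.2,0,0.22,-0.006,0,0,0]]
  ]
}}

```text
time_s: 6.2
eef_pos: [436.4, -51.2, 313.2]
ee_rot: [0.703, 0.075, 0.703, -0.075]
force: [1.1, -0.3, -1.7]
grip_width: 0.406
```

Emit:
{"api": "move_arm", "payload": {
  "targets": [
    [[0.2,0,0.22,-0.006,0,0,0],[0.2,0,0.22,-0.006,0,0,0],[0.2,0,0.22,-0.006,0,0,0],[0.2,0,0.22,-0.006,0,0,0],[0.2,0,0.22,-0.006,0,0,0]]
  ]
}}

```text
time_s: 6.7
eef_pos: [466.9, 111.0, 313.1]
ee_rot: [0.703, 0.075, 0.704, -0.075]
force: [-0.0, -0.2, -0.9]
grip_width: 0.406
```

Emit:
{"api": "move_arm", "payload": {
  "targets": [
    [[0.2,0,0.22,-0.006,0,0,0],[0.2,0,0.22,-0.006,0,0,0],[0.2,0,0.22,-0.006,0,0,0],[0.2,0,0.11,-0.006,0,0,0],[0.2,0,0.06,0,0,0,0]]
  ]
}}

```text
time_s: 7.2
eef_pos: [489.8, 233.0, 313.0]
ee_rot: [0.703, 0.075, 0.704, -0.075]
force: [0.4, -1.2, -1.7]
grip_width: 0.408
```

```bash
python3 - <<'E'
from go import *
pc=np.load('pc.npy')
go((493.5,255.2,228),-12.24,1)
print(wproj(pose(pc,[(0,-89,122),(0,89,122)]+[(0,y,101) for y in (-56,-28,0,28,56)]+[(-28,-89,28),(-28,89,28)])).round(1))
im=ctrl.capture('wrist'); save('w5.png',im)
im=ctrl.capture('scene');save('s5.png',im)
E
```

```text
t 7.2 pos [489.8 233.  313. ] yaw -12.15 F [ 0.4 -1.2 -1.7] grip 0.408
turn/row [ 0.0015 -0.0012  0.0007]  shift after turn/row [ 0.567   0.1501 -0.0073]  before [ 0.5669  0.1506 -0.0063]
[[239.9 271.8]
 [406.8 272.1]
 [274.  265.1]
 [298.8 265.2]
 [323.7 265.2]
 [348.5 265.3]
 [373.3 265.3]
 [256.9 226.1]
 [392.1 226.3]]
```

View pics/w5.png

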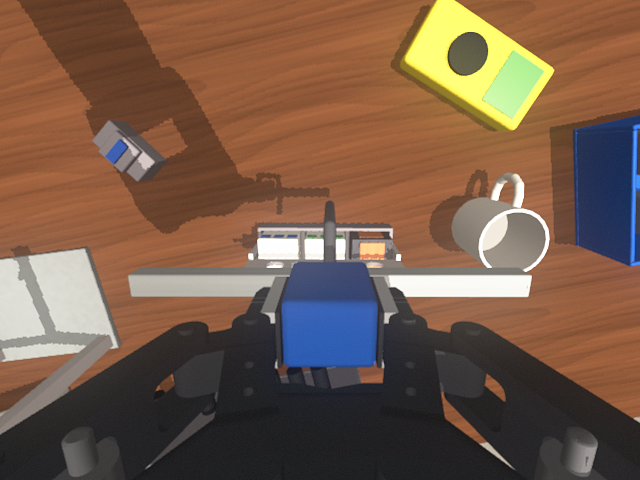

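View pics/s5.png

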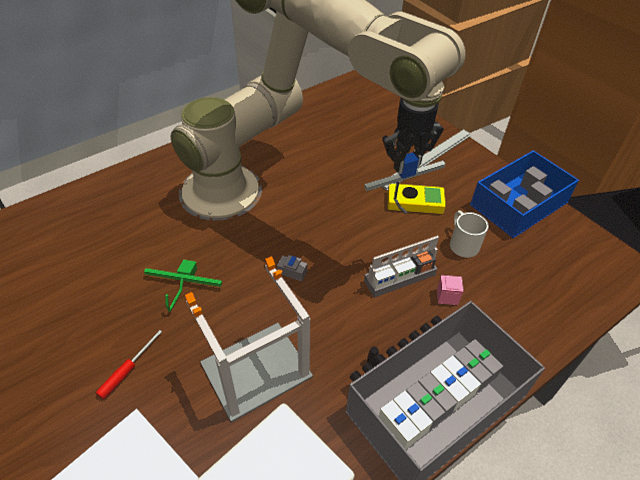

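Emit:
{"api": "move_arm", "payload": {
  "targets": [
    [[0.2,0.1,0.05,-0.006,0,0,0],[0.2,0.2,0.05,0,0,0,0],[0.2,0.2,0.05,0,0,0,0],[0.2,0.12,0,0,0,0,0],[0.2,0.05,0,0,0,0,0]]
  ]
}}

```text
time_s: 7.8
eef_pos: [493.3, 252.9, 211.6]
ee_rot: [0.702, 0.075, 0.704, -0.076]
force: [0.0, 0.7, -0.8]
grip_width: 0.404
```

```bash
cat > look.py <<'E'
from go import *
def look(n,c='scene',r=(340,200,470,310),f=6):
    im=ctrl.capture(c);save(n,cv2.resize(im[r[1]:r[3],r[0]:r[2]],None,fx=f,fy=f,interpolation=cv2.INTER_CUBIC))
E
python3 - <<'E'
from look import *
ctrl.capture('top')
go((493.5,255.2,211.5),-12.24,1)
look('s6.png',r=(355,205,465,305),f=6)
look('t6.png','top',(180,160,300,260),6)
E
```

```text
t 7.85 pos [493.4 253.  211.6] yaw -12.29 F [ 0.3 -0.3 -3.2] grip 0.405
turn/row [-0.0008 -0.0024  0.0016]  shift after turn/row [ 0.0005  0.0148 -0.0025]  before [ 0.0005  0.0148 -0.0025]
```

View pics/s6.png

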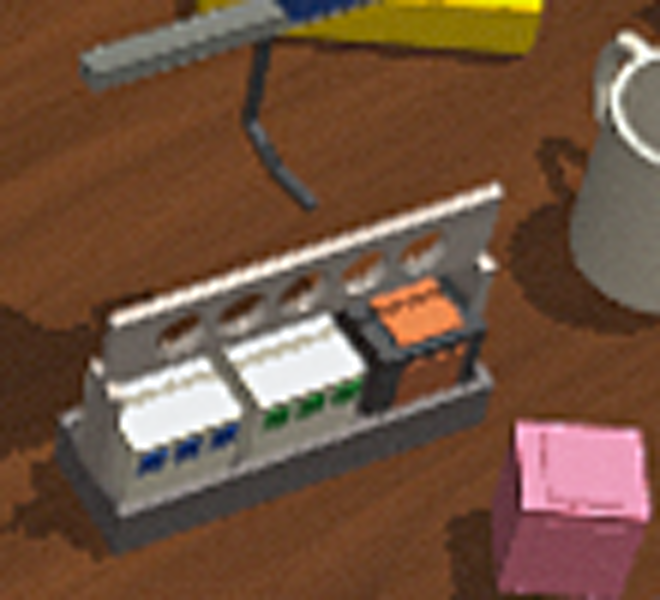

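View pics/t6.png

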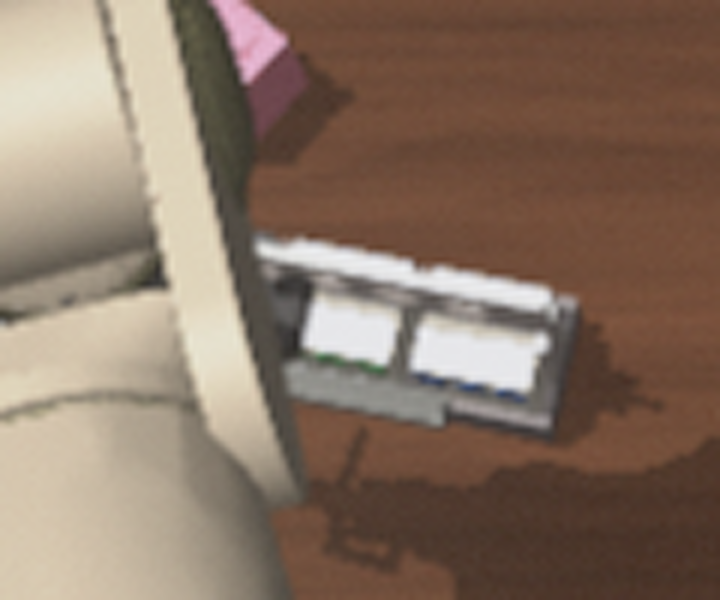

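```bash
python3 - <<'E'
from go import *
s=ctrl.sense();p=s['eef_pos'];pc=np.load('pc.npy')
hp=[p[0],p[1],np.radians(-12.29)]
z0=p[2]-17.3
print(proj('scene',pose(hp,[(26,0,z0-93),(0,0,z0-99),(-24,0,z0-93),(0,-100,z0+6),(0,-100,z0-6)])))
print('hole',proj('scene',pose(pc,[(0,28,101)])), 'seen',355+363/6,205+270/6)
for d in np.eye(3): print(proj('scene',pose(hp,[(26,0,z0-93)])+d)-proj('scene',pose(hp,[(26,0,z0-93)])))
E
```

```text
[[406.61863164 238.10778649]
 [401.02286197 232.56034619]
 [396.59091465 224.49893778]
 [369.50311649 214.69190961]
 [369.0356772  218.27553801]]
hole [[414.93801849 249.42014262]] seen 415.5 250.0
[[0.27528506 0.24691988]]
[[ 0.29909654 -0.17515377]]
[[ 0.05792832 -0.26796346]]
```

Emit:
{"api": "move_arm", "payload": {
  "targets": [
    [[0.2,0,0.014,0.0,0,0,0],[0.2,0,0,0.08,0,0,0],[0.2,0,0,0.08,0,0,0],[0.2,0,0,0.04,0,0,0],[0.2,0,0,0,0,0,0]]
  ]
}}

```text
time_s: 8.45
eef_pos: [524.5, 249.6, 213.3]
ee_rot: [0.703, 0.076, 0.703, -0.075]
force: [-0.2, 0.0, -1.6]
grip_width: 0.408
```

```bash
python3 - <<'E'
from look import *
go((557.1,241.4,217.3),-12.24,1)
s=ctrl.sense();p=s['eef_pos']
print(proj('scene',pose([p[0],p[1],np.radians(-12.3)],[(26,0,p[2]-17.3-93)])))
look('s7.png',r=(385,205,465,265),f=10)
E
```

```text
t 8.45 pos [524.5 249.6 213.3] yaw -12.26 F [-0.2  0.  -1.6] grip 0.408
turn/row [-0.0004  0.0004 -0.0001]  shift after turn/row [-0.0265 -0.0071  0.2239]  before [-0.0264 -0.007   0.2239]
[[413.83616031 246.58219236]]
```

View pics/s7.png

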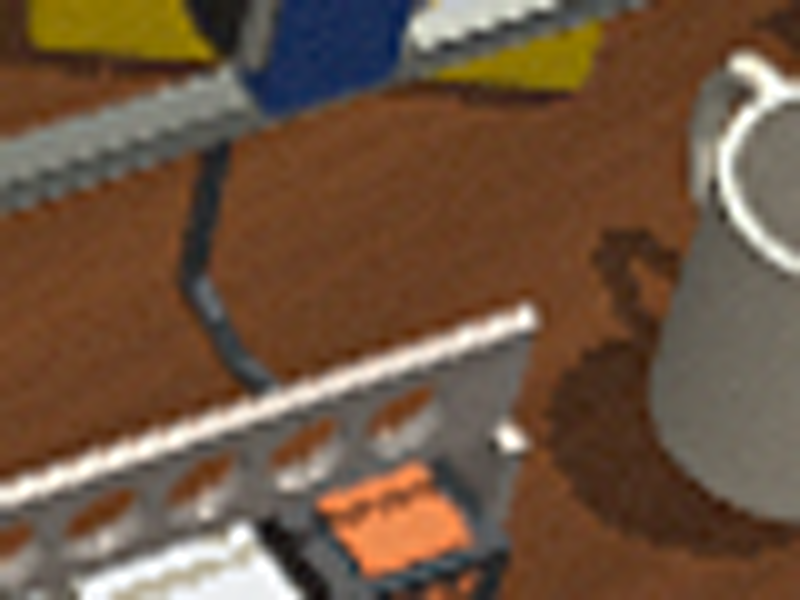

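Emit:
{"api": "move_arm", "payload": {
  "targets": [
    [[0.2,0.012,-0.007,0.0,0,0,0],[0.2,0,0,0.03,0,0,0],[0.2,0,0,0.03,0,0,0],[0.2,0,0,0.03,0,0,0],[0.2,0,0,0,0,0,0]]
  ]
}}

```text
time_s: 9.0
eef_pos: [537.1, 245.8, 211.4]
ee_rot: [0.703, 0.075, 0.703, -0.075]
force: [-0.7, 0.1, -1.3]
grip_width: 0.404
```

```bash
python3 - <<'E'
from look import *
go((557.1,241.4,217.3),-12.24,1)
look('s8.png',r=(385,205,465,265),f=10)
E
```

```text
t 9.0 pos [537.1 245.8 211.4] yaw -12.24 F [-0.7  0.1 -1.3] grip 0.404
turn/row [-0.      0.0001  0.    ]  shift after turn/row [-0.0394 -0.0006  0.1365]  before [-0.0394 -0.0006  0.1365]
```

View pics/s8.png

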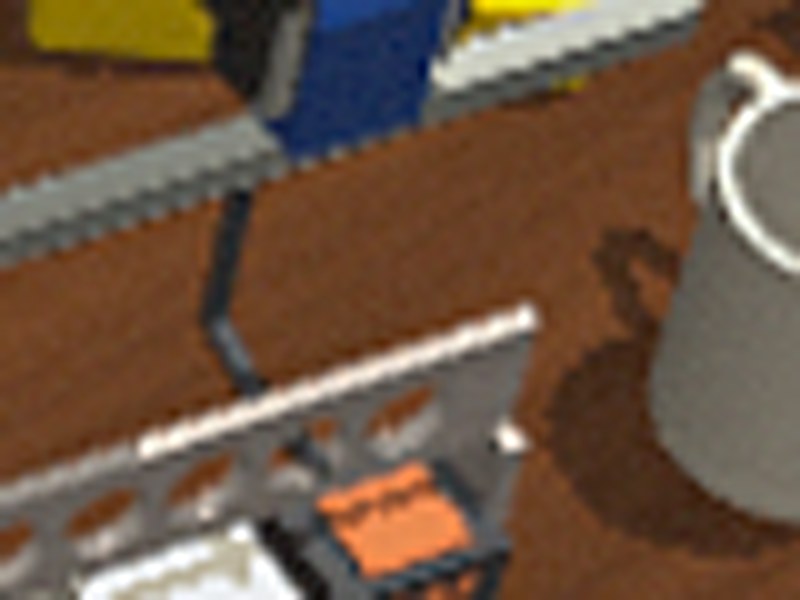

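Tip is through the fourth hole at about pixel (415, 250), no contact force. I'll continue to the valley, rising with the slope.

Emit:
{"api": "move_arm", "payload": {
  "targets": [
    [[0.2,-0.008,0,0.035,0,0,0],[0.2,-0.01,0,0.035,0,0,0],[0.2,-0.01,0,0.035,0,0,0],[0.2,-0.01,0,0.03,0,0,0],[0.2,0,0,0,0,0,0]]
  ]
}}

```text
time_s: 9.55
eef_pos: [557.0, 241.5, 217.3]
ee_rot: [0.703, 0.075, 0.703, -0.075]
force: [0.1, -0.4, -2.4]
grip_width: 0.403
```

```bash
python3 - <<'E'
from look import *
go((557.1,241.4,217.3),-12.24,1)
look('s9.png',r=(355,205,465,305),f=6)
E
```

```text
t 9.55 pos [557.  241.5 217.3] yaw -12.24 F [ 0.1 -0.4 -2.4] grip 0.403
turn/row [-0.0001  0.0004 -0.0001]  shift after turn/row [ 0.     -0.0006  0.0009]  before [ 0.     -0.0006  0.0009]
```

View pics/s9.png

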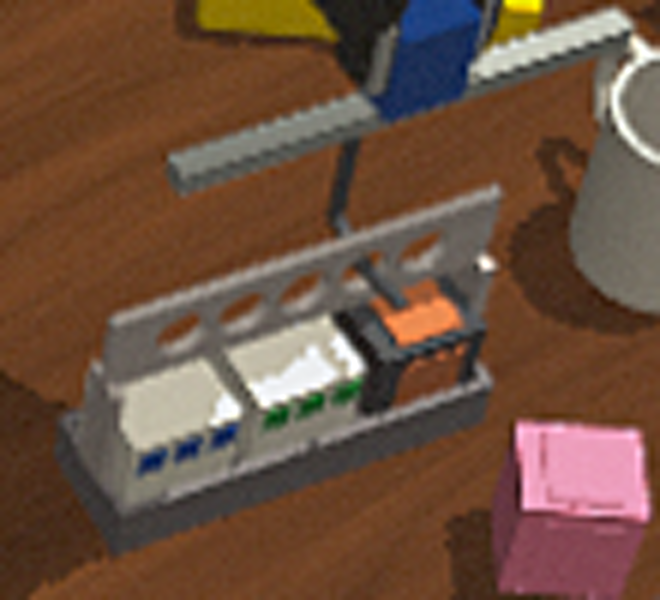

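Emit:
{"api": "move_arm", "payload": {
  "targets": [
    [[0.2,-0.02,0,0,0,0,0],[0.2,-0.02,0,0,0,0,0],[0.2,-0.02,0,0,0,0,0],[0.2,-0.02,0,0,0,0,0],[0.2,-0.02,0,0,0,0,0]]
  ]
}}

```text
time_s: 10.1
eef_pos: [556.0, 241.7, 231.6]
ee_rot: [0.702, 0.075, 0.704, -0.075]
force: [-0.5, -0.5, -8.7]
grip_width: 0.406
```

Emit:
{"api": "move_arm", "payload": {
  "targets": [
    [[0.2,-0.02,0,0,0,0,0],[0.2,-0.02,0,0,0,0,0],[0.2,0,0,0,0,0,0],[0.2,0,0,0,0,0,0],[0.2,0,0,0,0,0,0]]
  ]
}}

```text
time_s: 10.6
eef_pos: [556.3, 241.7, 238.0]
ee_rot: [0.703, 0.075, 0.703, -0.075]
force: [-0.5, 0.7, -7.9]
grip_width: 0.405
```

```bash
python3 - <<'E'
from look import *
go((557.1,241.4,217.3),-12.24,1)
look('s10.png',r=(355,205,465,305),f=6)
go((557.1,241.4,217.3),-12.24,1)
E
```

```text
t 10.6 pos [556.3 241.7 238. ] yaw -12.22 F [-0.5  0.7 -7.9] grip 0.405
turn/row [ 0.0004 -0.0003  0.0002]  shift after turn/row [ 0.138  -0.001   0.0059]  before [ 0.138  -0.001   0.0059]
t 10.65 pos [556.3 241.7 238. ] yaw -12.22 F [ 0.1 -0.6 -9.6] grip 0.404
turn/row [ 0.0003 -0.0003  0.0002]  shift after turn/row [ 0.1381 -0.001   0.0058]  before [ 0.1381 -0.001   0.0058]
```

View pics/s10.png

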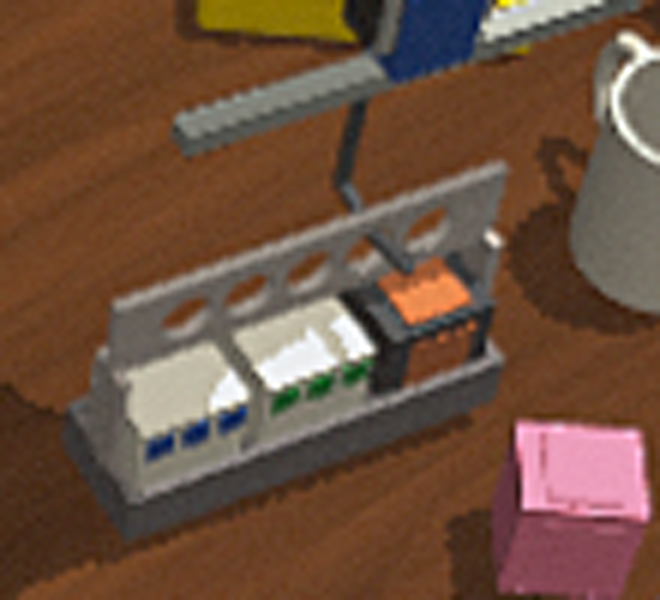

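Emit:
{"api": "move_arm", "payload": {
  "targets": [
    [[0.2,-0.02,0,0,0,0,0],[0.2,-0.03,0,0,0,0,0],[0.2,-0.045,0,0,0,0,0],[0.2,-0.055,0,0,-0.01,0,0],[0.2,-0.055,0,0,-0.01,0,0]]
  ]
}}

```text
time_s: 11.15
eef_pos: [556.4, 241.8, 270.0]
ee_rot: [0.704, 0.068, 0.704, -0.067]
force: [-0.0, 0.3, -8.7]
grip_width: 0.412
```

Emit:
{"api": "move_arm", "payload": {
  "targets": [
    [[0.2,-0.055,0,0,-0.015,0,0],[0.2,-0.055,0,0,-0.015,0,0],[0.2,-0.05,0,0,-0.015,0,0],[0.2,-0.04,0,0,-0.015,0,0],[0.2,-0.03,0,0,-0.015,0,0]]
  ]
}}

```text
time_s: 11.65
eef_pos: [556.4, 241.8, 304.0]
ee_rot: [0.706, 0.04, 0.706, -0.04]
force: [-0.7, -0.9, -8.9]
grip_width: 0.405
```

Emit:
{"api": "move_arm", "payload": {
  "targets": [
    [[0.2,-0.015,0,0,-0.015,0,0],[0.2,0,0,0,-0.015,0,0],[0.2,0,0,0,-0.008,0,0],[0.2,0,0,0,0,0,0]]
  ]
}}

```text
time_s: 12.05
eef_pos: [556.3, 241.7, 305.3]
ee_rot: [0.706, 0.026, 0.707, -0.026]
force: [0.4, 0.1, -8.8]
grip_width: 0.403
```

```bash
python3 - <<'E'
from look import *
go((418.3,-205.4,306),-4.36,1)
look('s11.png',r=(345,175,475,305),f=5)
E
```

```text
t 12.05 pos [556.3 241.7 305.3] yaw -4.22 F [ 0.4  0.1 -8.8] grip 0.403
turn/row [ 0.0023 -0.0007  0.0002]  shift after turn/row [-0.0046 -3.0421 -0.6905]  before [-0.0034 -3.0404 -0.6978]
```

View pics/s11.png

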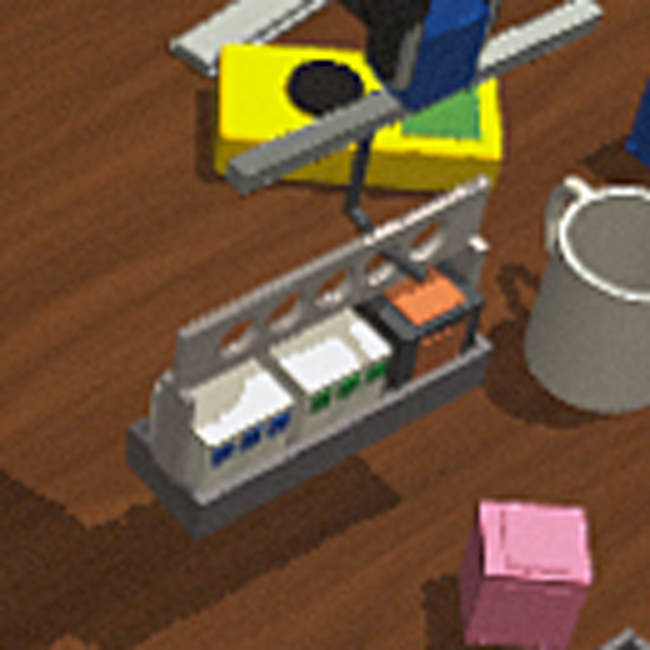

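Emit:
{"api": "move_arm", "payload": {
  "targets": [
    [[0.2,0,-0.02,-0.008,0,0,0],[0.2,0,-0.04,-0.016,0,0,0],[0.2,0,-0.06,-0.024,0,0,0],[0.2,0,-0.08,-0.032,0,0,0],[0.2,0,-0.1,-0.04,0,0,0]]
  ]
}}

```text
time_s: 12.6
eef_pos: [534.5, 197.3, 305.7]
ee_rot: [0.707, 0.026, 0.707, -0.026]
force: [0.3, 0.3, -8.7]
grip_width: 0.404
```

Emit:
{"api": "move_arm", "payload": {
  "targets": [
    [[0.2,0,-0.1,-0.04,0,0,0],[0.2,0,-0.1,-0.04,0,0,0],[0.2,0,-0.1,-0.04,0,0,0],[0.2,0,-0.1,-0.04,0,0,0],[0.2,0,-0.1,-0.04,0,0,0]]
  ]
}}

```text
time_s: 13.1
eef_pos: [498.8, 124.5, 305.9]
ee_rot: [0.707, 0.026, 0.706, -0.026]
force: [0.5, 0.3, -8.3]
grip_width: 0.409
```

Emit:
{"api": "move_arm", "payload": {
  "targets": [
    [[0.2,0,-0.1,-0.04,0,0,0],[0.2,0,-0.1,-0.04,0,0,0],[0.2,0,-0.1,-0.04,0,0,0],[0.2,0,-0.1,-0.04,0,0,0],[0.2,0,-0.1,-0.035,0,0,0]]
  ]
}}

```text
time_s: 13.6
eef_pos: [464.0, 51.9, 305.9]
ee_rot: [0.707, 0.026, 0.706, -0.026]
force: [-0.0, -0.4, -8.4]
grip_width: 0.406
```

Emit:
{"api": "move_arm", "payload": {
  "targets": [
    [[0.2,0,-0.1,-0.03,0,0,0],[0.2,0,-0.1,-0.025,0,0,0],[0.2,0,-0.1,-0.02,0,0,0],[0.2,0,-0.1,-0.015,0,0,0],[0.2,0,-0.1,-0.01,0,0,0]]
  ]
}}

```text
time_s: 14.1
eef_pos: [443.6, -21.7, 306.0]
ee_rot: [0.707, 0.026, 0.706, -0.026]
force: [0.1, -0.3, -10.0]
grip_width: 0.402
```

```bash
python3 - <<'E'
from look import *
go((418.3,-205.4,306),-4.36,1)
look('s12.png',r=(200,100,440,300),f=3)
E
```

```text
t 14.1 pos [443.6 -21.7 306. ] yaw -4.26 F [  0.1  -0.3 -10. ] grip 0.402
turn/row [0.0017 0.0006 0.0003]  shift after turn/row [-3.0000e-04 -1.2342e+00 -7.5000e-02]  before [ 1.0000e-04 -1.2341e+00 -7.7200e-02]
```

View pics/s12.png

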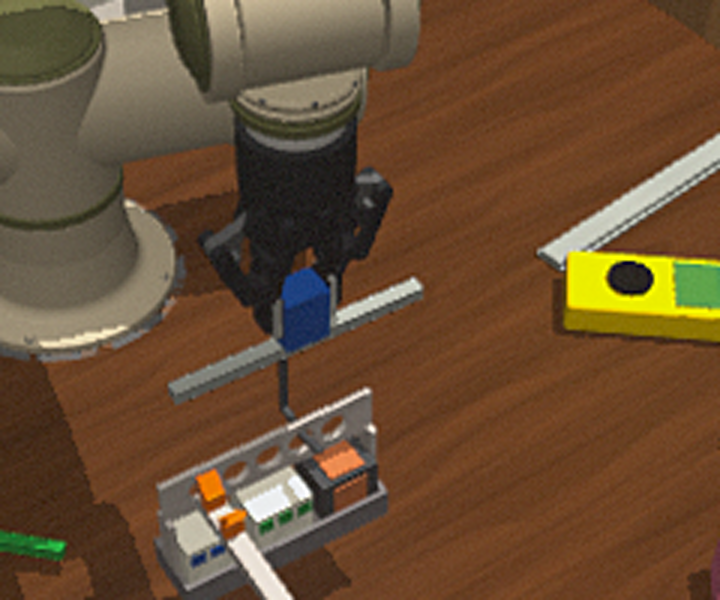

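Emit:
{"api": "move_arm", "payload": {
  "targets": [
    [[0.2,0,-0.1,-0.01,0,0,0],[0.2,0,-0.1,-0.01,0,0,0],[0.2,0,-0.1,-0.01,0,0,0],[0.2,0,-0.1,-0.01,0,0,0],[0.2,0,-0.1,-0.01,0,0,0]]
  ]
}}

```text
time_s: 14.65
eef_pos: [430.8, -95.5, 305.9]
ee_rot: [0.707, 0.026, 0.706, -0.026]
force: [-0.7, -1.0, -9.1]
grip_width: 0.406
```

Emit:
{"api": "move_arm", "payload": {
  "targets": [
    [[0.2,0,-0.1,-0.01,0,0,0],[0.2,0,-0.1,-0.01,0,0,0],[0.2,0,-0.1,0,0,0,0],[0.2,0,-0.09,0,0,0,0],[0.2,0,-0.08,0,0,0,0]]
  ]
}}

```text
time_s: 15.15
eef_pos: [422.8, -165.8, 305.8]
ee_rot: [0.707, 0.026, 0.707, -0.026]
force: [0.6, 0.6, -8.8]
grip_width: 0.406
```

Emit:
{"api": "move_arm", "payload": {
  "targets": [
    [[0.2,0,-0.06,0,0,0,0],[0.2,0,-0.045,0,0,0,0],[0.2,0,-0.03,0,0,0,0],[0.2,0,-0.015,0,0,0,0],[0.2,0,0,0,0,0,0]]
  ]
}}

```text
time_s: 15.65
eef_pos: [421.5, -187.4, 305.6]
ee_rot: [0.707, 0.026, 0.707, -0.026]
force: [0.1, 0.2, -7.6]
grip_width: 0.406
```

```bash
python3 - <<'E'
from look import *
go((508,-212.2,306),-4.36,1)
look('s13.png',r=(150,150,350,400),f=2.4)
look('w13.png','wrist',(0,0,640,480),1)
go((508,-212.2,306),-4.36,1)
E
```

```text
t 15.65 pos [ 421.5 -187.4  305.6] yaw -4.24 F [ 0.1  0.2 -7.6] grip 0.406
turn/row [ 0.002  -0.0001 -0.0002]  shift after turn/row [-0.0024 -0.1207  0.5874]  before [-0.0025 -0.1219  0.5872]
t 15.75 pos [ 421.5 -187.1  305.7] yaw -4.22 F [ 0.   0.5 -9.2] grip 0.398
turn/row [ 0.0023 -0.0001 -0.0003]  shift after turn/row [-0.0021 -0.1228  0.5874]  before [-0.0022 -0.1242  0.5871]
```

View pics/s13.png

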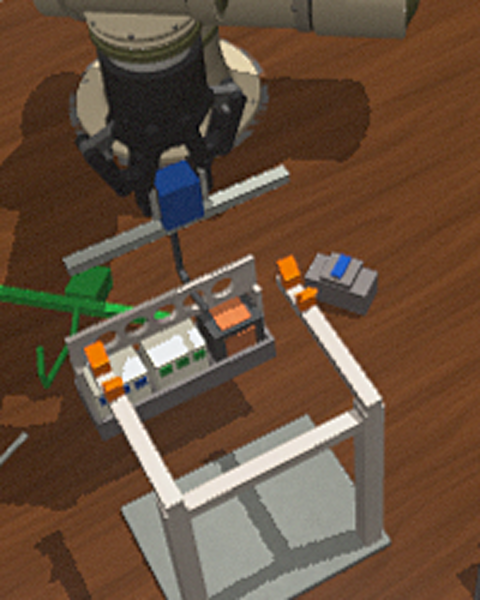

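View pics/w13.png

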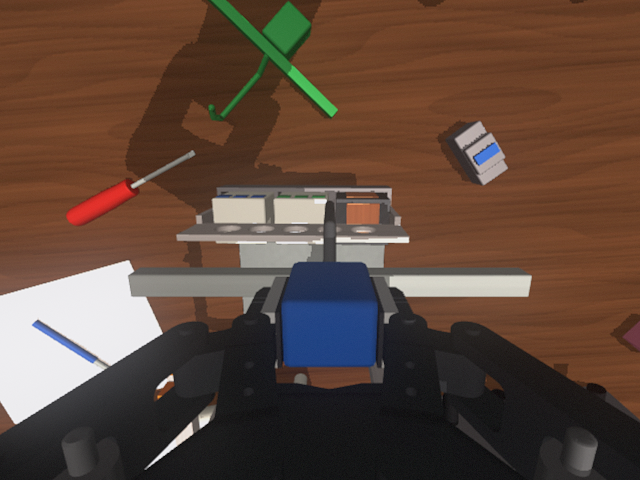

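Emit:
{"api": "move_arm", "payload": {
  "targets": [
    [[0.2,0,-0.015,0,0,0,0],[0.2,0,-0.03,0.01,0,0,0],[0.2,0,-0.035,0.02,0,0,0],[0.2,0,-0.025,0.03,0.002,0,0],[0.2,0,-0.015,0.04,0,0,0]]
  ]
}}

```text
time_s: 16.25
eef_pos: [435.5, -207.2, 305.7]
ee_rot: [0.707, 0.027, 0.707, -0.027]
force: [0.4, -1.1, -8.9]
grip_width: 0.408
```

Emit:
{"api": "move_arm", "payload": {
  "targets": [
    [[0.2,0,0,0.05,0,0,0],[0.2,0,0,0.06,0,0,0],[0.2,0,0,0.06,0,0,0],[0.2,0,0,0.06,0,0,0],[0.2,0,0,0.06,0,0,0]]
  ]
}}

```text
time_s: 16.75
eef_pos: [479.4, -209.7, 305.6]
ee_rot: [0.707, 0.027, 0.707, -0.027]
force: [0.3, -0.5, -8.7]
grip_width: 0.406
```

Emit:
{"api": "move_arm", "payload": {
  "targets": [
    [[0.2,0,0,0.05,0,0,0],[0.2,0,0,0.045,0,0,0],[0.2,0,0,0.035,0,0,0],[0.2,0,0,0.025,0,0,0],[0.2,0,0,0.015,0,0,0]]
  ]
}}

```text
time_s: 17.25
eef_pos: [504.2, -211.8, 305.6]
ee_rot: [0.707, 0.027, 0.707, -0.027]
force: [0.2, -0.1, -9.8]
grip_width: 0.405
```

```bash
python3 - <<'E'
from look import *
ctrl.capture('top')
go((508,-212.2,306),-4.36,1)
look('s14.png',r=(150,170,350,420),f=2.4)
look('w14.png','wrist',(0,0,640,480),1)
go((508,-212.2,306),-4.36,1)
E
```

```text
t 17.3 pos [ 504.3 -211.7  305.6] yaw -4.36 F [-0.2  0.7 -8.2] grip 0.409
turn/row [ 0.0001 -0.0001 -0.0003]  shift after turn/row [-0.0027 -0.0013  0.025 ]  before [-0.0027 -0.0013  0.025 ]
t 17.4 pos [ 503.9 -211.7  305.7] yaw -4.36 F [ 0.5  0.3 -9.3] grip 0.404
turn/row [ 0.     -0.0001 -0.0001]  shift after turn/row [-0.0021 -0.0011  0.0276]  before [-0.0021 -0.0011  0.0276]
```

View pics/s14.png

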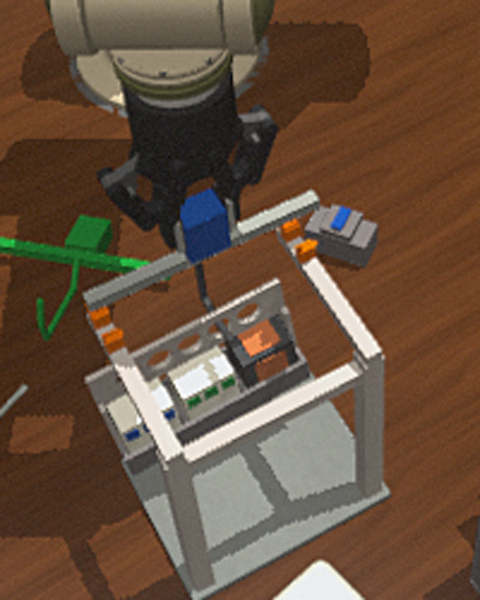

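View pics/w14.png

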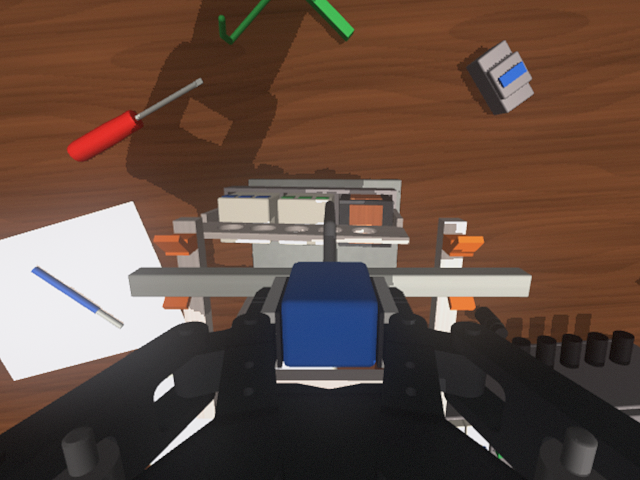

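Emit:
{"api": "move_arm", "payload": {
  "targets": [
    [[0.2,0,0,0.013,0,0,0],[0.2,0,0,0.013,0,0,0],[0.2,0.01,0,0,0,0,0],[0.2,0.02,0,0,0,0,0],[0.2,0.02,0,0,0,0,0]]
  ]
}}

```text
time_s: 17.9
eef_pos: [507.8, -212.0, 297.9]
ee_rot: [0.707, 0.027, 0.707, -0.027]
force: [0.6, 0.1, -9.5]
grip_width: 0.403
```

Emit:
{"api": "move_arm", "payload": {
  "targets": [
    [[0.2,0.02,0,0,0,0,0],[0.2,0.02,0,0,0,0,0],[0.2,0.02,0,0,0,0,0],[0.2,0.01,0,0,0,0,0],[0.2,0,0,0,0,0,0]]
  ]
}}

```text
time_s: 18.4
eef_pos: [507.8, -212.1, 287.5]
ee_rot: [0.707, 0.027, 0.707, -0.027]
force: [-0.1, 0.4, -7.8]
grip_width: 0.403
```

```bash
python3 - <<'E'
from look import *
go((508,-212.2,267.2),-4.36,1)
look('s15.png',r=(170,210,310,310),f=5)
look('w15.png','wrist',(100,150,560,350),1.7)
E
```

```text
t 18.4 pos [ 507.8 -212.1  287.5] yaw -4.36 F [-0.1  0.4 -7.8] grip 0.403
turn/row [-0.     -0.0001 -0.    ]  shift after turn/row [ 0.1352 -0.0005  0.0013]  before [ 0.1352 -0.0005  0.0014]
```

View pics/s15.png

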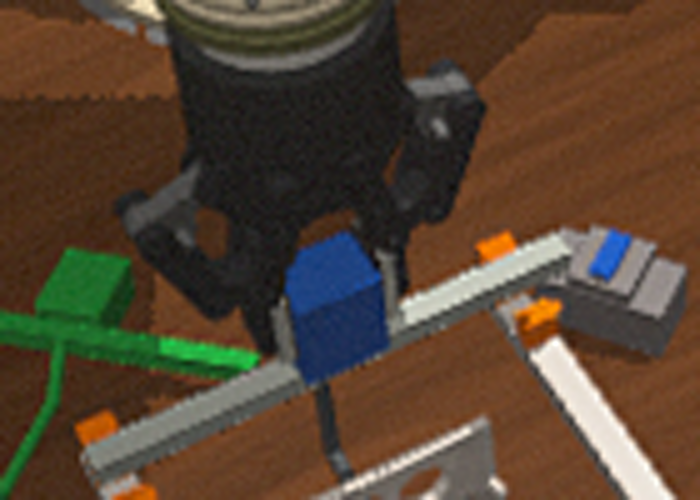

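View pics/w15.png

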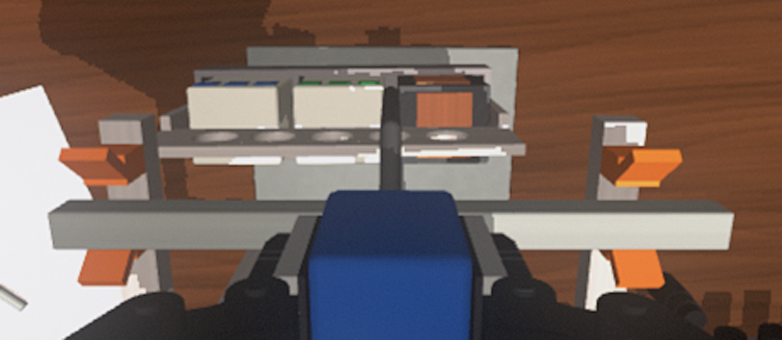

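Emit:
{"api": "move_arm", "payload": {
  "targets": [
    [[0.2,0.02,0,0,0,0,0],[0.2,0.025,0,0.001,0,0,0],[0.2,0.025,0,0,0,0,0],[0.2,0.02,0,0,0,0,0],[0.2,0.015,0,0,0,0,0]]
  ]
}}

```text
time_s: 19.0
eef_pos: [507.9, -212.0, 271.5]
ee_rot: [0.706, 0.027, 0.707, -0.027]
force: [0.0, -0.3, -8.2]
grip_width: 0.405
```

Emit:
{"api": "move_arm", "payload": {
  "targets": [
    [[0.2,0.015,0,0,0,0,0],[0.2,0.01,0,0,0,0,0],[0.2,0.007,0,0,0,0,0],[0.2,0,0,0,0,0,0]]
  ]
}}

```text
time_s: 19.4
eef_pos: [508.0, -212.1, 267.3]
ee_rot: [0.707, 0.027, 0.707, -0.027]
force: [-0.3, 0.6, -7.4]
grip_width: 0.405
```

```bash
python3 - <<'E'
from look import *
go((508,-212.2,267.2),-4.36,1)
look('s16.png',r=(170,210,310,310),f=5)
go((508,-212.2,267.2),-4.36,1)
E
```

```text
t 19.4 pos [ 508.  -212.1  267.3] yaw -4.36 F [-0.3  0.6 -7.4] grip 0.405
turn/row [0.     0.0002 0.0002]  shift after turn/row [ 0.0008 -0.0008  0.0001]  before [ 0.0008 -0.0008  0.0001]
t 19.45 pos [ 508.  -212.1  267.3] yaw -4.36 F [ 0.1  0.4 -7.4] grip 0.404
turn/row [-0.      0.0003  0.0002]  shift after turn/row [ 0.0009 -0.0008  0.0001]  before [ 0.0009 -0.0008  0.0001]
```

View pics/s16.png

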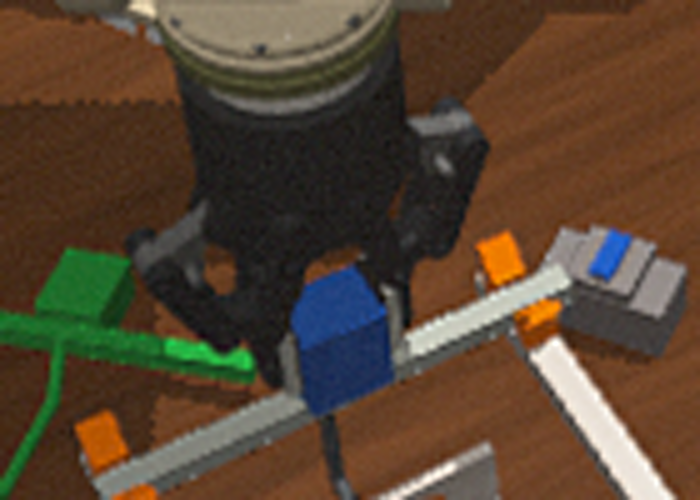

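Emit:
{"api": "move_arm", "payload": {
  "targets": [
    [[0.2,0.006,0,0,0,0,0],[0.2,0,0,0,0,0,0]]
  ]
}}

```text
time_s: 19.65
eef_pos: [508.0, -212.1, 267.2]
ee_rot: [0.707, 0.027, 0.706, -0.027]
force: [-2.1, 2.5, 1.8]
grip_width: 0.404
```

Emit:
{"api": "move_arm", "payload": {
  "targets": [
    [[0.2,0.006,0,0,0,0,0],[0.2,0,0,0,0,0,0]]
  ]
}}

```text
time_s: 19.85
eef_pos: [508.1, -212.1, 267.2]
ee_rot: [0.707, 0.026, 0.706, -0.027]
force: [-4.0, 3.1, 8.6]
grip_width: 0.405
```

Emit:
{"api": "move_arm", "payload": {
  "force": 20,
  "targets": [
    [[0.2,-0.004,0,0,0,0,0],[0.2,0,0,0,0,0,0],[0.6,0,0,0,0,0,0],[0.6,0,0,0,0,0,0],[0.6,0,0,0,0,0,0]]
  ]
}}

```text
time_s: 20.35
eef_pos: [508.1, -212.3, 265.9]
ee_rot: [0.707, 0.027, 0.706, -0.027]
force: [-0.4, -0.4, -0.7]
grip_width: 0.6
```

```bash
python3 - <<'E'
from look import *
go((508,-212.2,267.2),-4.36,1)
look('s17.png',r=(150,200,350,420),f=2.7)
look('w17.png','wrist',(100,150,560,350),1.7)
E
```

```text
t 20.35 pos [ 508.1 -212.3  265.9] yaw -4.37 F [-0.4 -0.4 -0.7] grip 0.6
turn/row [-0.0001  0.0004  0.0002]  shift after turn/row [-0.0088  0.0003 -0.0009]  before [-0.0088  0.0003 -0.0009]
```

View pics/s17.png

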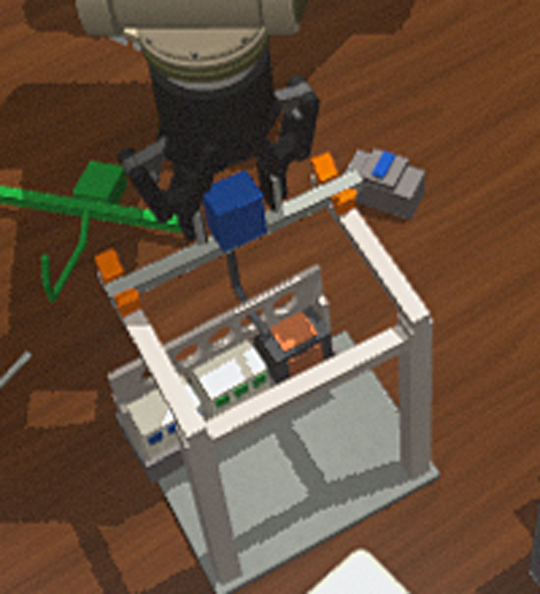

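View pics/w17.png

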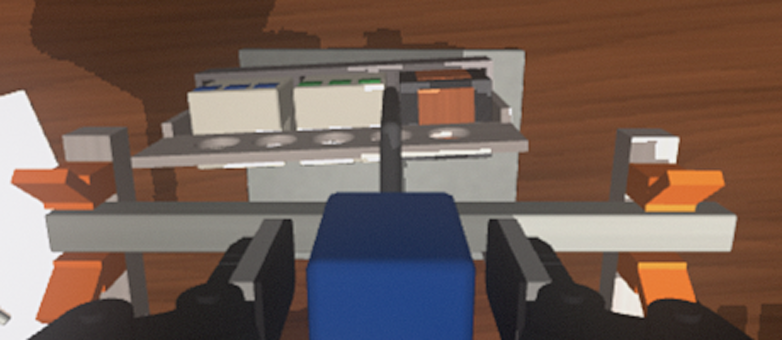

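Emit:
{"api": "move_arm", "payload": {
  "targets": [
    [[0.9,-0.02,0,0,0,0,0],[0.9,-0.1,0,0,0,0,0],[0.9,-0.2,0,0,0,0,0],[0.9,-0.25,0,0,0,0,0],[0.9,-0.2,0,0,0,0,0]]
  ]
}}

```text
time_s: 20.95
eef_pos: [507.9, -212.0, 383.8]
ee_rot: [0.707, 0.027, 0.706, -0.027]
force: [-0.0, 0.4, -0.3]
grip_width: 0.9
```

Emit:
{"api": "move_arm", "payload": {
  "targets": [
    [[1,0,0,-0.25,0,0,0],[1,0,0,-0.3,0,0,0],[1,0,0,-0.25,0,0,0],[1,0,0,0,0,0,0],[1,0,0,0,0,0,0]]
  ]
}}

```text
time_s: 21.45
eef_pos: [388.2, -203.1, 382.1]
ee_rot: [0.707, 0.027, 0.706, -0.028]
force: [-0.3, -0.9, -0.2]
grip_width: 0.996
```

```bash
python3 - <<'E'
from look import *
go((508,-212.2,267.2),-4.36,1)
look('s18.png',r=(165,220,325,420),f=3)
im0=ctrl.capture('scene')
look('t18.png','top',(340,130,500,260),5)
look('w18.png','wrist',(0,0,640,480),1)
for i in range(4):ctrl.capture('wrist')
im1=ctrl.capture('scene');d=np.abs(im1.astype(int)-im0).sum(2)[300:430,170:320];print('moved px',(d>60).sum())
E
```

```text
t 21.45 pos [ 388.2 -203.1  382.1] yaw -4.41 F [-0.3 -0.9 -0.2] grip 0.996
turn/row [-0.0008  0.0013  0.0009]  shift after turn/row [0.7659 0.     0.8009]  before [0.767  0.0014 0.7998]
moved px 3
```

View pics/s18.png

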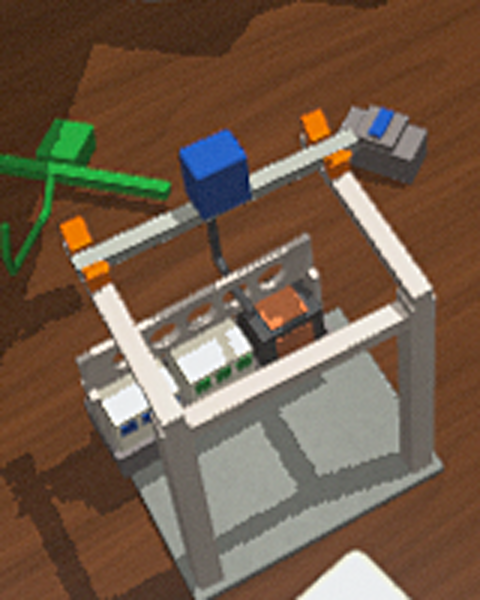

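View pics/t18.png

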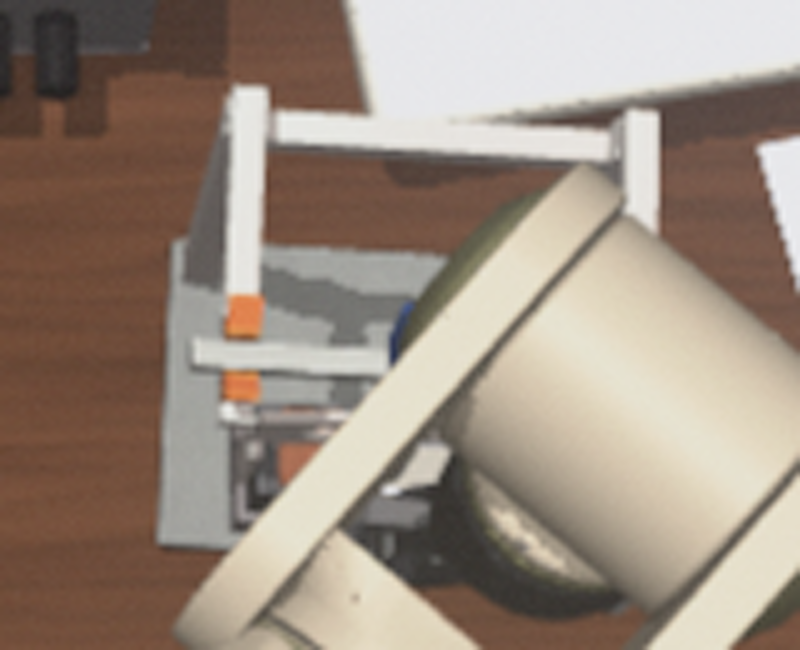

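View pics/w18.png

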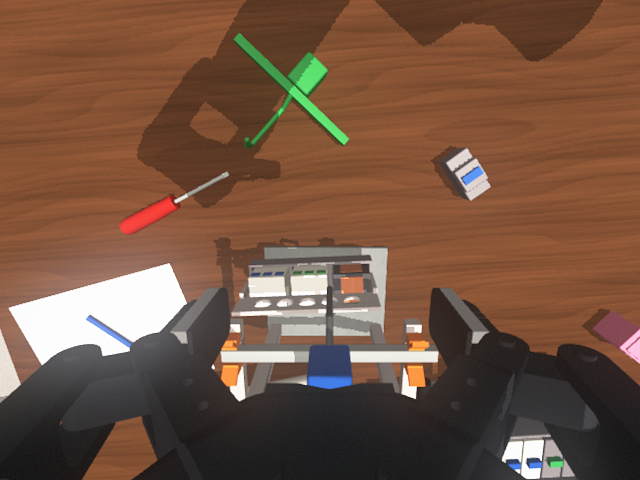

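```bash
python3 - <<'E'
from h import *
im=cv2.imread('pics/w18.png');cv2.imwrite('pics/w18c.png',cv2.resize(im[240:370,215:400],None,fx=4,fy=4,interpolation=cv2.INTER_CUBIC))
a=np.load('scene0.npy');b=ctrl.capture('scene');np.save('s19.npy',b)
c=np.vstack([a[240:330,175:325],b[240:330,175:325]]);save('cmp.png',cv2.resize(c,None,fx=3.3,fy=3.3,interpolation=cv2.INTER_CUBIC))
save('s19c.png',cv2.resize(b[285:385,180:290],None,fx=6,fy=6,interpolation=cv2.INTER_CUBIC))
E
```

```text
(no output)
```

View pics/w18c.png

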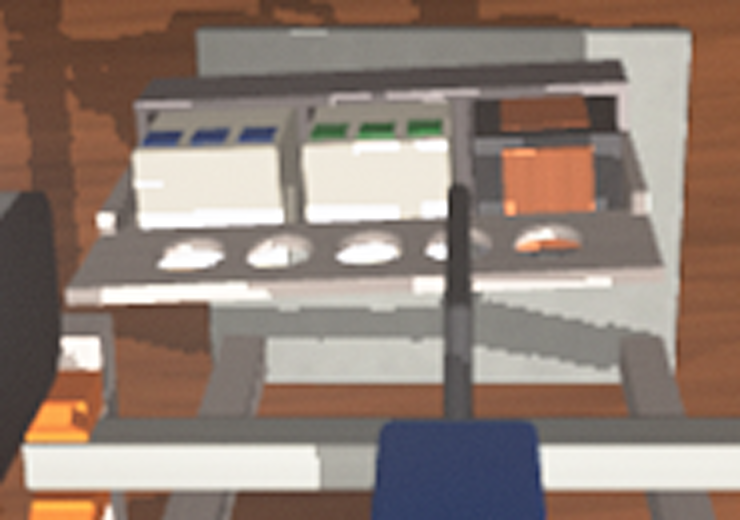

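View pics/cmp.png

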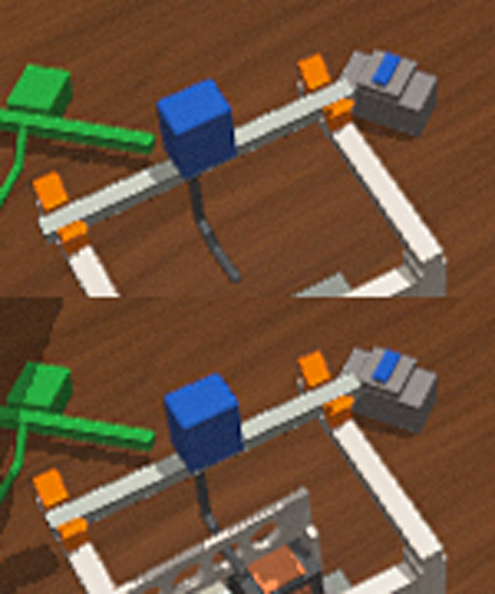

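View pics/s19c.png

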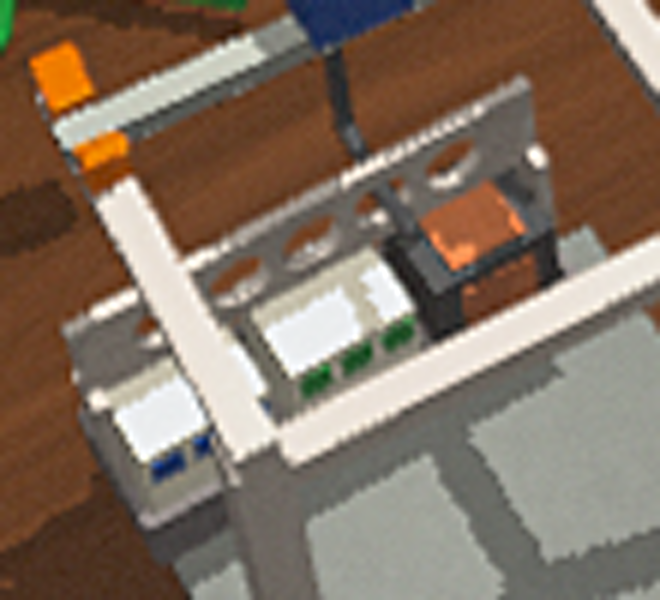

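```bash
python3 - <<'E'
from go import *
w=S(4,215,240);c=S(6,180,285);s=ctrl.sense()
obs=[('w',w(68,292),(0,-89,122)),('w',w(662,270),(0,89,122))]
for y,u,v in zip((-56,-28,0,28,56),(192,280,369,459,547),(254,250,248,244,240)): obs.append(('w',w(u,v),(0,y,101)))
obs+=[('w',w(137,103),(-28,-89,28)),('w',w(625,80),(-28,89,28)),
('s',c(68,328),(0,-89,122)),('s',c(526,82),(0,89,122)),('s',c(238,280),(0,-28,101)),('s',c(310,242),(0,0,101)),('s',c(453,165),(0,56,101))]
def f(p):
    r=[]
    R=Ro.from_euler('ZYX',[p[3],p[4],p[5]])
    for k,px,P in obs:
        X=R.apply(P)+p[:3]; r.append((wproj(X,s) if k=='w' else proj('scene',X))[0]-px)
    return np.array(r).ravel()
o=least_squares(f,[508,-240,42,-.08,0,0],loss='soft_l1')
print(o.x[:3].round(1),'yaw pitch(y) roll(x) deg',np.degrees(o.x[3:]).round(2)); print(f(o.x).reshape(-1,2).round(1).tolist())
J=o.jac;print(np.sqrt(np.diag(np.linalg.inv(J.T@J))).round(3))
E
```

```text
[ 511.6 -238.4   41.1] yaw pitch(y) roll(x) deg [-1.6  -1.67  0.56]
[[-0.2, -0.6], [0.4, -1.0], [-0.1, 0.3], [0.1, 0.5], [0.1, 0.1], [-0.0, 0.2], [0.4, 0.3], [-0.6, -0.3], [0.4, 0.2], [-0.6, 1.3], [0.2, 0.4], [0.0, 0.0], [0.1, -0.2], [-0.3, -0.3]]
[1.725 1.217 1.099 0.009 0.017 0.013]
```

```bash
python3 - <<'E'
from rig import ctrl
print(ctrl.finish_job())
E
```

```text
the job is handed in; nothing more can be done
None
```

The job is handed in after about 22 s of the 66 s. The loaded carrier hangs from the hanger, which is back in the rack.

**What I did:** I took the blue-gripped hanger out of the rack and passed its hook through the y = +28 mm hole. That is the hole beside the middle one, towards the transformer, which sits in the +y pocket. I lifted the carrier, entered the rack from the front, lowered the crossbar into both slots until the load came off the wrist, and let go. No wrist force I read went over about 10 N.

**Last checks:**
- **Seating:** the tool stood at the same height (267.2 mm) as when I first gripped the hanger seated. The pictures show the bar in both slots, about 2 mm further to +y than at the start.
- **Level:** a pose fit from two cameras gives a roll of about 0.6° and a pitch of about 1.7°, each uncertain by about 1°. The underside is about 41 mm up, where I expected about 42 mm. The carrier is turned about 3° from the rack's line.
- **Still and complete:** two pictures about 0.3 s apart showed no motion. All three modules are in the carrier.
- **Robot:** it is clear of everything, with the gripper open. I saw none of the other things on the table move.

No check failed.

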